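# Empty the screw-top stone canister at the library craft table

## Task

Unscrew the blue cap of the leaning canister, regrasping it as needed, and set it down on the cork mat, bar up. Tip the canister with its lever so that all three painted stones fall into the yellow tray, then swing the canister back against its stop and screw the cap fully home again, without disturbing the other things on the table.

Things in the scene. Friction and masses are not known exactly. Their poses are not given: they have to be found in the camera images.
- rim (a point): Centre of the mouth (upper rim) of the clear canister; z points out of the mouth along its axis, y along the hinge. Straight tube, 62 mm outside, 55 mm inside, 190 mm long, closed below; the rim is 95 mm from the hinge. With the joint at 0 it leans 30 degrees from vertical, mouth towards the front of the stand (over the tray). It cannot spin about its own axis.
- neck (a point): Point on the canister's axis 12 mm below the rim, near the top of the thread: three coarse right-hand ridges (three-start, 3 mm thick, 4 mm proud), 10 to 24 mm below the rim. The cap rises 24 mm per full turn. Counter-clockwise seen from outside the mouth opens it; after about 175 degrees (risen about 12 mm) its lugs are clear and it lifts off. Released part-way, it stays.
- cap_bar (a point): Middle of the orange grip bar on the blue screw cap (loose, about 0.11 kg); z points out of the cap along its axis, x along the bar. Bar 56 mm long (x), 16 mm thick (y), 36 mm high, standing on the cap's flat top. At the start the cap is screwed fully home, its inner top on the rim: this point is then 23 mm above rim along the axis, and the bar lies along x of rim.
- cap_top (a point): Centre of the cap's flat top, 80 mm across, 18 mm below cap_bar. To close: hold the cap coaxial over the neck, lower until its lugs rest on the thread (cap_bar then 33 to 43 mm above the rim along the axis), turn clockwise, following the thread down, until it stops: 180 to 300 degrees. Shortest if set on with x of cap_bar about 70 (or 190, 310) degrees counter-clockwise of x of rim.
- cap_edge (a point): Centre of the cap's open lower edge, 54 mm below cap_bar: the face it stands on when set down. Skirt 80 mm outside, 73 mm inside, 31 mm deep inside, so it is clear of the canister when lifted 31 mm above home. Three lugs 6 mm above this edge point inward and run under the thread ridges, with about 1.5 mm play along the axis and 1 mm sideways.
- canister (a joint): Tilt of the canister on its hinge, rad: 0 = back on its stop (leaning 30 degrees from vertical, mouth up), grows as the mouth swings forward and down; end stop at 2.0 (mouth pointing steeply down into the tray, 145 degrees from upright). Stiff hinge, about 0.8 N m of friction: it stays where it is left.
- hinge (a point): Where the hinge axis (level, its y axis) crosses the canister's axis, 180 mm above the table; -x points to the front of the stand (the tray and, roughly, the robot), z up. Fixed to the stand.
- stand_foot (a point): Point on the table right under hinge, same axes. Two uprights, 60 mm wide (x), 10 mm thick, their centres 58 mm to either side (y), rise to 203 mm above the table and carry the hinge. Fixed.
- lever_grip (a point): Middle of the black round handle (16 mm thick, parallel to the hinge, free 35 mm inward and 31 mm outward of here) on the red lever that turns the canister; 120 mm to the -y side of hinge. At joint value q it is at x = 0.1 cos(0.5236 + q), z = 0.1 sin(0.5236 + q) m from the hinge: from behind, over the top, to the front. It can be held or pushed from above all the way.
- tray (a point): Centre of the floor of the yellow catch tray in front of and under the canister, 6 mm above the table. Inside 278 mm (x) by 208 mm (y), walls 45 mm high above the table. Fixed to the stand.
- mat_mid (a point): Centre of the upper face of the cork mat, 120 x 120 mm, 4 mm thick, fixed to the table.
- stone0_mid (a point): Centre of a smooth black stone with a yellow painted patch, 60 x 31 x 29 mm (z is the long axis), 0.08 kg; starts inside the canister.
- stone1_mid (a point): Centre of a smooth black stone with a red painted patch, 60 x 31 x 29 mm (z is the long axis), 0.08 kg; starts inside the canister.
- stone2_mid (a point): Centre of a smooth black stone with a green painted patch, 60 x 31 x 29 mm (z is the long axis), 0.08 kg; starts inside the canister.
- marker_cup: grey cup, 76 mm across and 95 mm high, holding upright paint markers (150 mm high in all); origin under its centre. Bystander.
- marker_a: loose paint marker with green end, 135 mm long, 18 mm thick, lying on the table; origin under its middle. Bystander.
- marker_b: loose paint marker with red end, 135 mm long, 18 mm thick, lying on the table; origin under its middle. Bystander.
- tape_reel: white reel of tape, 120 mm across, 50 mm high, lying flat; origin under its centre. Bystander.
- glue_bottle: white glue bottle with orange cap, 60 mm across, 150 mm high; origin under its centre. Bystander.
- pebble_a: bare black pebble, 66 x 48 x 30 mm, on the table; origin under its middle. Bystander.
- pebble_b: bare black pebble, 66 x 48 x 30 mm, on the table; origin under its middle. Bystander.
Not all that is in view belongs to the job. Of the things like the part that bears cap_bar, leave any that is red; of the rest the larger one is meant. Of the things shaped like the part that bears mat_mid, the cork one is meant.

How it is judged:
By the outcome, as a careful person would: the job done as asked, in the order asked, and still so for the second after the job is handed in, with the robot touching nothing.
It also fails if it takes over 72 s, if anything falls off the work surface, if the arm or the gripper's body presses on something with over 40 N, if the wrist force passes 120 N, or if a joint passes its speed limit or range.

## Robot

A 7-joint arm with a two-finger parallel gripper is mounted at the origin on the work surface. World frame = base frame: x ahead of the robot, y to its left, z up, the work surface at z = 0. Lengths are in m, angles in rad, forces in N, time in s.
With the tool pointing down it reaches from about 0.425 to 0.925 m from the base axis. Payload 6.8 kg.
Tool frame: the origin (TCP) lies on the front face of the gripper's body, between the roots of the fingers; the fingertips stand 73 mm ahead of it and the grasp point (between the pads) lies 54 mm ahead of it; z points along the fingers, x is the direction in which the jaws open and shut, and the axes are right-handed (so a half turn about z gives the same grasp; the last joint's range is limited). The gripper opens to 85 mm and grips with 20 to 120 N. Pads are 22 mm wide; open, the fingers measure 114 mm over their backs; the gripper's body (76 mm by 85 mm) begins 54 mm behind the grasp point. The pads swing forward as they close: fully open they stand 13 mm farther back than shut.
Start: joints at [-1.344, 0.477, 0.022, 1.555, -0.011, 1.109, -0.083], TCP at [0.222, 0.638, 0.304] pointing down, gripper open.
Joint ranges: [-2.96, 2.96], [-0.34, 2.1], [-1.41, 1.46], [0.24, 2.44], [-1.37, 4.51], [0.17, 1.92], [-2.96, 2.96]. Speed limits (rad/s): [2.39, 2.39, 3.14, 3.14, 3.14, 3.14, 3.14].

## Interface

Orientations are given as a unit quaternion [w, x, y, z].
In Python, from station import get_obs, read_camera, hand_in gives the robot as it stands. The module is installed in compiled form; this text tells all that it offers.
- The arm moves only by the shell command python3 -m creep 'ROWS' [FORCE]. ROWS is JSON, a list that holds one entry, the list of rows, each a list of 7 numbers: the turn, a rotation vector about the tool's x, y, z in rad, then the shift along the tool's x, y, z in m, then the finger opening in m, from 0 to 0.0854. A call has 1 to 20 rows; each row shifts and turns the pose as measured when the row begins, along the tool's axes as they then stand; what a row does not reach is not made up. A row lasts 1/12 s, in which the tool goes at most 41.7 mm and 7.16 degrees, less where a joint would pass 70% of its speed; a pose out of reach is approached as far as the arm can. A call is refused whole if a number of a shift passes 0.0417 or a number of a turn 0.125, either way. A call with a gripper value outside its range is refused whole. The fingers move at their own pace and stop on an object; FORCE is the grip in N (left out, the last holds). Time passes only in rows, so rows that do not move let the fingers close. It gives the time, the measured TCP pose, the force and the opening at its end, in the units of the state.
- get_obs(): the state, without advancing time (a new reading comes with each control period).
- read_camera(name): name is "scene" or "top"; returns a dict with "color" (480x640x3 uint8, red, green, blue), "range_z" (480x640 float32, m along the optical axis (not along the pixel's ray), 0 where there is no reading), "fovy" (degrees; the focal length in pixels is half the picture's height over the tangent of half this angle, whatever the lens; pixels are square), "cx", "cy" (the principal point, pixels), "rvec" (rotation vector, rad) and "tvec" (3), from world to camera coordinates, as OpenCV has them. Camera axes: x right, y down, z forward; pixel columns grow to the right and rows downward; lengths in m; the calibration is good to about 2 mm. A picture is of the moment at which its call begins.
- hand_in(): hands the job in, once; it reports no verdict.
The state is a dict: "t": time; "q": joint angles; "joint_vel": joint speeds; "joint_torque": joint torques, N m; "eef_pos": TCP position; "tool_rot": TCP orientation; "contact_force": force on the tool from outside, world axes, zero at the start; "torque": the same for the moment, N m; "gripper_width": opening from 0.0 (shut) to 1.0 (fully open).
Only numpy, scipy, OpenCV 4.12 (cv2) and the standard library are available. Lean on these libraries where they do the work, as an engineer would, in place of code of your own. Each camera call takes 0.05 s, during which the arm holds its last target.

## Working session

There is one attempt and no reset: what is moved stays moved. The work goes in short steps, Python scripts to look and compute and a shell command to move; the robot and the scene stay as the last step left them, time stands still between calls to the robot, and variables do not carry over. Pictures are saved under pics/ and viewed, and the job is handed in when it is done.

```bash
mkdir -p pics; ls; python3 - <<'E'
from station import *
import cv2,numpy as np
o=get_obs()
for k,v in o.items(): print(k,np.round(v,3))
for n in("scene","top"):
    c=read_camera(n); cv2.imwrite(f"pics/{n}0.png",c["color"][:,:,::-1]); np.savez(f"{n}0.npz",**c)
    print(n,c["fovy"],c["cx"],c["cy"],c["rvec"],c["tvec"])
E
```

```text
pics
t 0.0
q [-1.344  0.478  0.022  1.556 -0.011  1.109 -0.083]
joint_vel [ 0.001 -0.001  0.001 -0.001 -0.     0.002 -0.001]
joint_torque [ 0.0000e+00 -5.9646e+01  1.6080e+00 -2.8119e+01  1.3000e-02  9.0000e-03
 -0.0000e+00]
eef_pos [0.222 0.637 0.303]
tool_rot [ 0.001  0.815  0.579 -0.001]
contact_force [0.381 0.065 0.426]
torque [-0.015  0.007 -0.022]
gripper_width 1.002
scene 48.48263123998451 322.1560060969976 243.4173070395729 [ 0.95917438  2.47669575 -1.03847812] [ 0.3394486  -0.1397068   1.64743659]
top 51.00611189859977 319.47224021089926 246.25344491317347 [ 2.17875397 -2.04772594  0.21067639] [-0.00237326  0.53430356  1.47943352]
```

View pics/scene0.png

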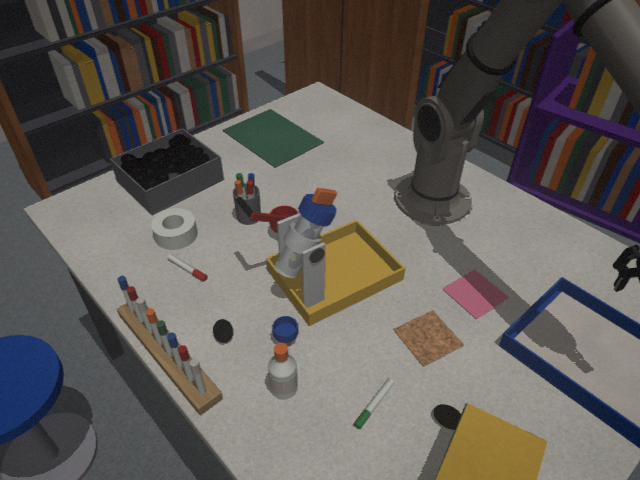

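View pics/top0.png

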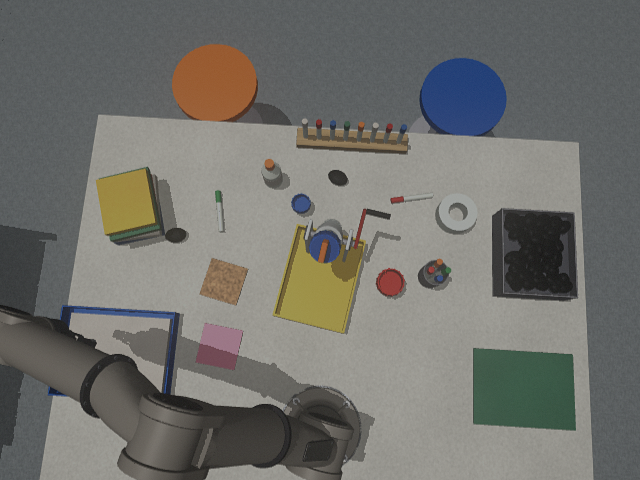

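```bash
cat > h.py <<'E'
import numpy as np,cv2
from scipy.spatial.transform import Rotation as R
def load(n,new=False):
    if new:
        from station import read_camera
        return read_camera(n)
    return dict(np.load(f"{n}0.npz"))
def KRT(c):
    f=240/np.tan(np.radians(float(c["fovy"]))/2)
    K=np.array([[f,0,float(c["cx"])],[0,f,float(c["cy"])],[0,0,1]])
    return K,cv2.Rodrigues(c["rvec"])[0],np.asarray(c["tvec"]).reshape(3)
def ray(c,uv):
    K,Rm,t=KRT(c); uv=np.atleast_2d(uv).astype(float)
    d=np.c_[uv,np.ones(len(uv))]@np.linalg.inv(K).T@Rm
    return -Rm.T@t,d
def plane(c,uv,z):
    o,d=ray(c,uv); return o+d*((z-o[2])/d[:,2])[:,None]
def cloud(c):
    v,u=np.mgrid[:480,:640]; o,d=ray(c,np.c_[u.ravel(),v.ravel()])
    return (o+d*c["range_z"].reshape(-1,1)).reshape(480,640,3)
def proj(c,p):
    K,Rm,t=KRT(c); q=(np.atleast_2d(p)@Rm.T+t)@K.T; return q[:,:2]/q[:,2:]
def tri(c1,p1,c2,p2):
    o1,d1=ray(c1,p1);o2,d2=ray(c2,p2);A=np.c_[d1[0],-d2[0]]
    s=np.linalg.lstsq(A,o2-o1,rcond=None)[0];a=o1+s[0]*d1[0];b=o2+s[1]*d2[0]
    return (a+b)/2,np.linalg.norm(a-b)
E
python3 - <<'E'
from h import *
T=load("top");S=load("scene")
for c,n in((T,"top"),(S,"scene")):
    h=cv2.cvtColor(c["color"],cv2.COLOR_RGB2HSV);P=cloud(c)
    print(n,"valid",(c["range_z"]>0).mean())
    x0,x1,y0,y1=(270,370,190,340) if n=="top" else (220,420,170,330)
    m=np.zeros((480,640),bool);m[y0:y1,x0:x1]=1
    H,s,v=h[...,0],h[...,1],h[...,2]
    o=m&(H<16)&(H>6)&(s>140)&(v>120); 
    print("orange",o.sum(),np.argwhere(o).mean(0)[::-1],np.median(P[o],0),np.percentile(P[o],[5,95],axis=0).round(3).tolist())
    b=m&(H>100)&(H<125)&(s>120)
    print("blue",b.sum(),np.median(P[b],0))
    y=m&(H>=18)&(H<32)&(s>130)
    q=P[y&(P[...,2]>.035)&(P[...,2]<.055)]
    r=cv2.minAreaRect((q[:,:2]*1000).astype(np.float32)); print("tray rect wall",r)
    r=cv2.minAreaRect((P[y&(P[...,2]<.06)][:,:2]*1000).astype(np.float32)); print("tray rect",r)
    m2=np.zeros((480,640),bool)
    if n=="top": m2[250:310,190:255]=1
    else: m2[300:370,385:470]=1
    k=m2&(H>5)&(H<20)&(s>80)
    r=cv2.minAreaRect((plane(c,np.argwhere(k)[:,::-1],.004)[:,:2]*1000).astype(np.float32)); print("mat",r,np.median(P[k],0))
    cv2.imwrite(f"pics/{n}_crop.png",cv2.resize(c["color"][y0:y1,x0:x1,::-1],None,fx=3.5,fy=3.5,interpolation=cv2.INTER_CUBIC))
E
```

```text
top valid 0.99611328125
orange 114 [322.42982456 251.93859649] [0.46947187 0.01996676 0.29881928] [[0.448, 0.012, 0.285], [0.49, 0.028, 0.311]]
blue 610 [0.5015078  0.03660327 0.26330133]
tray rect wall ((440.4471435546875, 24.964645385742188), (218.1855010986328, 288.7139892578125), 79.49546813964844)
tray rect ((440.4471435546875, 24.964645385742188), (218.1855010986328, 288.7139892578125), 79.49546813964844)
mat ((415.3714599609375, 322.1376953125), (118.82767486572266, 117.92997741699219), 77.00212097167969) [0.41491632 0.32162461 0.00366815]
scene valid 0.990791015625
orange 144 [310.23611111 191.47916667] [0.49348295 0.02150716 0.29545774] [[0.457, -0.311, 0.141], [0.506, 0.031, 0.309]]
blue 941 [0.52341531 0.04618935 0.25882195]
tray rect wall ((443.30419921875, 28.914588928222656), (226.6302947998047, 292.6490783691406), 79.74466705322266)
tray rect ((443.2051086425781, 28.946212768554688), (226.7993927001953, 292.79595947265625), 79.6395263671875)
mat ((418.15411376953125, 326.1148376464844), (119.93289947509766, 118.82239532470703), 76.90303802490234) [0.41991608 0.32865432 0.00392841]
```

```bash
python3 - <<'E'
import cv2,numpy as np
a=cv2.imread("pics/top_crop.png");b=cv2.imread("pics/scene_crop.png");print(a.shape,b.shape)
E
```

```text
(525, 350, 3) (560, 700, 3)
```

View pics/top_crop.png

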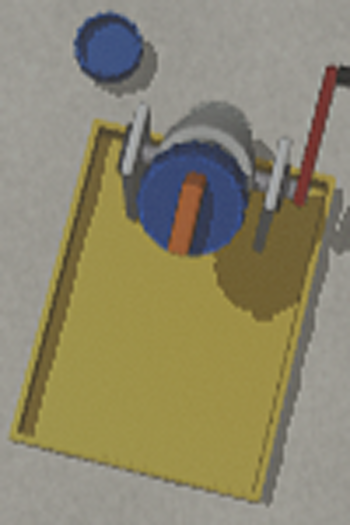

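View pics/scene_crop.png

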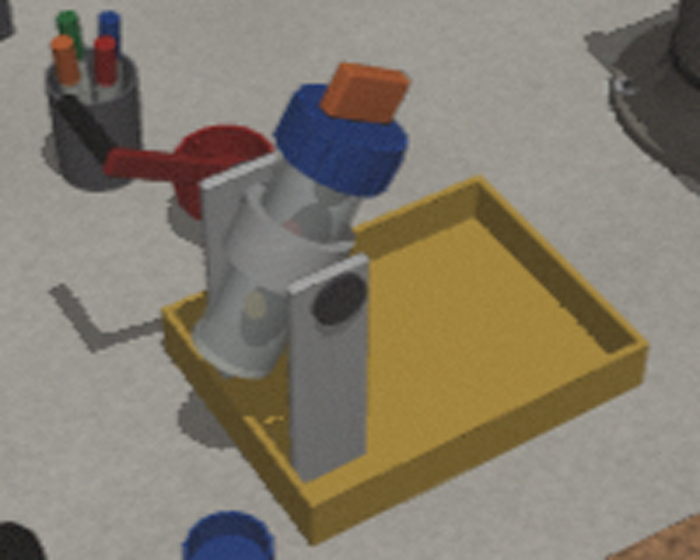

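```bash
python3 - <<'E'
from h import *
T=load("top");S=load("scene")
yaw=np.radians(-10.4)
Rs=R.from_euler('z',yaw).as_matrix()
l=np.radians(30)
Rr=Rs@np.array([[np.cos(l),0,-np.sin(l)],[0,1,0],[np.sin(l),0,np.cos(l)]]) # cols x,y,z rim
for c,n in((T,"top"),(S,"scene")):
    h=cv2.cvtColor(c["color"],cv2.COLOR_RGB2HSV);P=cloud(c)
    x0,x1,y0,y1=(295,350,225,275) if n=="top" else (285,350,185,240)
    m=np.zeros((480,640),bool);m[y0:y1,x0:x1]=1
    H,s,v=h[...,0],h[...,1],h[...,2]
    o=m&((H<18)&(s>120))&(P[...,2]>.24); b=m&(H>100)&(H<125)&(s>120)&(P[...,2]>.2)
    q=P[o]@Rr; print(n,"bar n",len(q)); 
    hi=q[q[:,2]>np.percentile(q[:,2],95)-.004]
    print(" bar topface",len(hi),"u",np.percentile(hi[:,0],[1,99]),"v",np.percentile(hi[:,1],[1,99]),"w med",np.median(hi[:,2]))
    c0=np.array([np.percentile(hi[:,0],[1,99]).mean(),np.percentile(hi[:,1],[1,99]).mean(),np.median(hi[:,2])])
    print(" bar top world",Rr@c0, " -> hinge",Rr@(c0-[0,0,.136]))
    q=P[b]@Rr; A=np.median(q[:,2]); hh,e=np.histogram(q[:,2],np.arange(.15,.25,.001)+0); 
    top=q[(abs(q[:,2]-(c0[2]-.036))<.004)]
    print(" cap top",len(top),np.percentile(top,[1,99],axis=0)[:,:2].tolist(),np.median(top[:,2])-c0[2])
    # plane fit normal
    X=P[b][abs(q[:,2]-(c0[2]-.036))<.004]; nrm=np.linalg.svd(X-X.mean(0))[2][2]; nrm*=np.sign(nrm[2]); print(" normal lean",np.degrees(np.arccos(nrm[2])),"az",np.degrees(np.arctan2(nrm[1],nrm[0])))
    # uprights: points near z .203
    G=P[(P[...,2]>.197)&(P[...,2]<.209)&(s<60)]@Rs
    G=G[(abs(G[:,0]-.5)<.15)&(abs(G[:,1]-.12)<.12)]
    for lo,hi_ in((0,.1),(.1,.3)):pass
    print(" uprights Y hist",np.histogram(G[:,1],np.arange(0,.24,.01)))
    np.save(f"G{n}.npy",G)
E
```

```text
top bar n 142
 bar topface 63 u [0.52080015 0.57059184] v [0.09695576 0.11137317] w med 0.03166136949435646
 bar top world [0.46805576 0.02000001 0.30026755]  -> hinge [0.53493862 0.00772471 0.18248809]
 cap top 336 [[0.5121138655614936, 0.06703279112013008], [0.5823586267641135, 0.14172113400228284]] -0.037228985592717354
 normal lean 29.974027810514503 az 170.25092124832494
 uprights Y hist (array([ 0,  1,  0,  7, 69,  5, 11, 15, 11,  6,  6,  4,  6,  8,  2, 24, 59,
        1,  0,  0,  0,  0,  0]), array([0.  , 0.01, 0.02, 0.03, 0.04, 0.05, 0.06, 0.07, 0.08, 0.09, 0.1 ,
       0.11, 0.12, 0.13, 0.14, 0.15, 0.16, 0.17, 0.18, 0.19, 0.2 , 0.21,
       0.22, 0.23]))
scene bar n 312
 bar topface 73 u [0.52283148 0.57241487] v [0.10093856 0.11769328] w med 0.027840287807212687
 bar top world [0.47250642 0.02442066 0.29792198]  -> hinge [0.53938928 0.01214536 0.18014253]
 cap top 252 [[0.5108463537773705, 0.07231205404143388], [0.5851603202839469, 0.14777705511355574]] -0.03537499784977174
 normal lean 28.826423775603548 az 167.57609402266098
 uprights Y hist (array([ 0,  0,  1,  0, 31, 63,  2,  6,  9, 11, 15, 18, 37, 86, 33,  0, 81,
       39,  0,  0,  0,  0,  0]), array([0.  , 0.01, 0.02, 0.03, 0.04, 0.05, 0.06, 0.07, 0.08, 0.09, 0.1 ,
       0.11, 0.12, 0.13, 0.14, 0.15, 0.16, 0.17, 0.18, 0.19, 0.2 , 0.21,
       0.22, 0.23]))
```

```bash
python3 - <<'E'
from h import *
T=load("top");S=load("scene")
for c,n in((T,"top"),(S,"scene")):
    P=cloud(c);s=cv2.cvtColor(c["color"],cv2.COLOR_RGB2HSV)[...,2]
    r=np.hypot(P[...,0],P[...,1])
    m=(r<.16)&(P[...,2]>-.01)&(P[...,2]<.06)&(c["range_z"]>0)
    print(n,np.histogram(P[m][:,2],np.arange(-.01,.061,.005)))
    x,y,w,h=cv2.boundingRect(m.astype(np.uint8));print(x,y,w,h)
    I=c["color"][y-10:y+h+10,x-10:x+w+10,::-1];cv2.imwrite(f"pics/base_{n}.png",cv2.resize(I,None,fx=4,fy=4))
    for zz in (.02,.03):
        print(zz,proj(c,[[0,0,zz],[.1,0,zz],[0,.1,zz]]).round(1).tolist())
E
```

```text
top (array([ 177, 1138, 1232,  434,  727,  428,  118,   67,   48,   30,   11,
          2,    7,   17]), array([-0.01 , -0.005,  0.   ,  0.005,  0.01 ,  0.015,  0.02 ,  0.025,
        0.03 ,  0.035,  0.04 ,  0.045,  0.05 ,  0.055,  0.06 ]))
271 372 103 108
0.02 [[318.7, 429.0], [320.8, 393.3], [284.3, 426.8]]
0.03 [[318.7, 429.6], [320.8, 393.6], [284.1, 427.3]]
scene (array([  90, 1175,  845,  291,  760,  307,  148,  117,   99,   85,   82,
         52,   46,   87]), array([-0.01 , -0.005,  0.   ,  0.005,  0.01 ,  0.015,  0.02 ,  0.025,
        0.03 ,  0.035,  0.04 ,  0.045,  0.05 ,  0.055,  0.06 ]))
380 168 105 67
0.02 [[433.0, 193.2], [411.6, 207.4], [459.4, 209.0]]
0.03 [[433.5, 190.6], [412.0, 204.8], [460.1, 206.4]]
```

```bash
python3 - <<'E'
from h import *
from scipy.optimize import least_squares
for n in("top","scene"):
    c=load(n);P=cloud(c);r=np.hypot(P[...,0],P[...,1])
    q=P[(r<.16)&(P[...,2]>.008)&(P[...,2]<.024)]
    a=np.degrees(np.arctan2(q[:,1],q[:,0]));B=[]
    for k in range(-180,180,6):
        s=q[(a>=k)&(a<k+6)]
        if len(s)>8: B.append(s[np.argmax(np.hypot(s[:,0],s[:,1]))])
    B=np.array(B); f=least_squares(lambda p:np.hypot(B[:,0]-p[0],B[:,1]-p[1])-p[2],[0,0,.1],loss="soft_l1",f_scale=.002)
    print(n,len(B),f.x,np.median(abs(f.fun)),np.median(q[:,2]))
E
```

```text
top 35 [ 0.0153666  -0.01319892  0.12249322] 0.01088588447888858 0.013870661000144002
scene 41 [0.00452122 0.00447479 0.11617093] 0.0007420483605269368 0.013342338912551654
```

```bash
cat > plan.py <<'E'
from h import *
from scipy.linalg import logm,expm
HINGE=np.array([.535,.0077,.18]);YAW=-10.4
Rs=R.from_euler('z',YAW,degrees=True).as_matrix()
def rimR(q=0):
    l=np.radians(30)+q
    return Rs@np.array([[np.cos(l),0,-np.sin(l)],[0,1,0],[np.sin(l),0,np.cos(l)]])
def stand(p): return HINGE+Rs@np.asarray(p,float)   # hinge frame -> world
def capT(theta=0,h=.023,back=.054,du=0,dv=0):
    """TCP pose holding bar at angle theta(deg ccw from rim x), bar h above rim, back=TCP distance behind the bar middle"""
    Rr=rimR(); th=np.radians(theta)
    # theta=0: tool x=-Y ; rotates ccw about rim z
    x=Rr@R.from_rotvec([0,0,th]).apply([0,-1,0]); z=-Rr[:,2]; T=np.eye(4)
    T[:3,:3]=np.c_[x,np.cross(z,x),z]; T[:3,3]=HINGE+Rr@np.array([du,dv,.095+h+back]); return T
def downT(p,az):
    a=np.radians(az);x=np.array([np.cos(a),np.sin(a),0]);z=np.array([0,0,-1.]);T=np.eye(4)
    T[:3,:3]=np.c_[x,np.cross(z,x),z];T[:3,3]=p;return T
def cur():
    from station import get_obs
    o=get_obs();T=np.eye(4);w=o["tool_rot"];T[:3,:3]=R.from_quat([w[1],w[2],w[3],w[0]]).as_matrix();T[:3,3]=o["eef_pos"];return T,o
def state():
    T,o=cur();print("t",round(float(o["t"]),2),"q",np.round(o["q"],3).tolist(),"pos",np.round(o["eef_pos"],4).tolist(),"x",T[:3,0].round(3).tolist(),"z",T[:3,2].round(3).tolist(),"F",np.round(o["contact_force"],1).tolist(),"M",np.round(o["torque"],2).tolist(),"g",round(float(o["gripper_width"]),3))
def to(G,n=None,maxr=.12,maxs=.04,T=None):
    T=cur()[0] if T is None else T
    D=np.linalg.inv(T)@G; w=R.from_matrix(D[:3,:3]).as_rotvec()
    for k in range(1,400) if n is None else [n]:
        E=expm(logm(D).real/k); ww=R.from_matrix(E[:3,:3]).as_rotvec()
        if np.linalg.norm(ww)<=maxr and np.linalg.norm(E[:3,3])<=maxs: break
    P=T.copy();path=[]
    for i in range(k): P=P@E; path.append(P[:3,3])
    print("rows",k,"row",np.round(ww,4).tolist(),np.round(E[:3,3],4).tolist(),"total deg",np.degrees(np.linalg.norm(w)).round(1),"via",np.round(path[k//2],3).tolist())
    return G
E
python3 - <<'E'
from plan import *
state()
A=downT([.33,.40,.45],0);to(A)
B=capT(0,.023+.09); print(B.round(3)); to(B,T=A)
E
```

```text
t 0.1 q [-1.344, 0.478, 0.022, 1.556, -0.012, 1.109, -0.083] pos [0.2217, 0.6371, 0.303] x [0.329, 0.944, -0.002] z [-0.0, -0.002, -1.0] F [0.2, 0.8, 0.4] M [0.04, 0.05, 0.03] g 1.0
rows 11 row [0.0001, 0.0001, 0.1124] [-0.0062, 0.0245, -0.0134] total deg 70.8 via [0.319, 0.524, 0.383]
[[-0.181 -0.852  0.492  0.406]
 [-0.984  0.156 -0.09   0.031]
 [ 0.    -0.5   -0.866  0.407]
 [ 0.     0.     0.     1.   ]]
rows 16 row [0.0238, 0.0286, 0.1067] [0.0223, 0.0147, 0.001] total deg 103.6 via [0.454, 0.205, 0.441]
```

Candidates for the cap (top view): large blue cap on the canister (323,247), small blue lid (302,204), red lid (390,283). I choose the large blue one, and the crop confirms it carries the orange bar. Candidates for the mat: cork (224,281), pink (219,346), green (524,388). I choose the cork one.

```bash
python3 -m creep '[[[0,0,0.112,-0.0062,0.0245,-0.0134,0.085],[0,0,0.112,-0.0062,0.0245,-0.0134,0.085],[0,0,0.112,-0.0062,0.0245,-0.0134,0.085],[0,0,0.112,-0.0062,0.0245,-0.0134,0.085],[0,0,0.112,-0.0062,0.0245,-0.0134,0.085],[0,0,0.112,-0.0062,0.0245,-0.0134,0.085],[0,0,0.112,-0.0062,0.0245,-0.0134,0.085],[0,0,0.112,-0.0062,0.0245,-0.0134,0.085],[0,0,0.112,-0.0062,0.0245,-0.0134,0.085],[0,0,0.112,-0.0062,0.0245,-0.0134,0.085],[0,0,0.112,-0.0062,0.0245,-0.0134,0.085]]]' 60
python3 - <<'E'
from plan import *
state();to(capT(0,.023+.09))
E
```

```text
t: 1.02
eef_pos: [0.3266, 0.3912, 0.4469]
tool_rot: [0.009, 1.0, -0.023, -0.005]
contact_force: [0.5, -0.0, 0.4]
gripper_width: 0.994
t 1.02 q [-1.289, 0.093, 0.319, 1.753, -0.029, 1.321, -1.01] pos [0.3266, 0.3912, 0.4469] x [0.999, -0.046, -0.01] z [-0.011, -0.018, -1.0] F [0.5, -0.0, 0.4] M [0.02, 0.06, -0.01] g 0.994
rows 15 row [0.0274, 0.0292, 0.1111] [0.0236, 0.0144, 0.0012] total deg 101.5 via [0.446, 0.213, 0.439]
```

```bash
python3 -m creep '[[[0.027,0.029,0.111,0.0236,0.0144,0.0012,0.085],[0.027,0.029,0.111,0.0236,0.0144,0.0012,0.085],[0.027,0.029,0.111,0.0236,0.0144,0.0012,0.085],[0.027,0.029,0.111,0.0236,0.0144,0.0012,0.085],[0.027,0.029,0.111,0.0236,0.0144,0.0012,0.085],[0.027,0.029,0.111,0.0236,0.0144,0.0012,0.085],[0.027,0.029,0.111,0.0236,0.0144,0.0012,0.085],[0.027,0.029,0.111,0.0236,0.0144,0.0012,0.085],[0.027,0.029,0.111,0.0236,0.0144,0.0012,0.085],[0.027,0.029,0.111,0.0236,0.0144,0.0012,0.085],[0.027,0.029,0.111,0.0236,0.0144,0.0012,0.085],[0.027,0.029,0.111,0.0236,0.0144,0.0012,0.085],[0.027,0.029,0.111,0.0236,0.0144,0.0012,0.085],[0.027,0.029,0.111,0.0236,0.0144,0.0012,0.085],[0.027,0.029,0.111,0.0236,0.0144,0.0012,0.085]]]'
python3 - <<'E'
from plan import *
state();to(capT(0,.023+.09))
E
```

```text
t: 2.27
eef_pos: [0.4009, 0.0237, 0.4063]
tool_rot: [0.166, -0.608, 0.751, -0.196]
contact_force: [-0.8, 0.4, -0.1]
gripper_width: 0.994
t 2.27 q [-0.618, -0.337, 0.167, 2.271, 0.488, 0.829, -2.494] pos [0.4009, 0.0237, 0.4063] x [-0.205, -0.979, -0.011] z [0.487, -0.092, -0.868] F [-0.8, 0.4, -0.1] M [0.08, 0.55, -0.02] g 0.994
rows 1 row [0.0045, -0.0027, -0.0274] [-0.0086, -0.0033, 0.0014] total deg 1.6 via [0.406, 0.031, 0.407]
```

```bash
python3 -m creep '[[[0.0045,-0.0027,-0.027,-0.0086,-0.0033,0.0014,0.06],[0,0,0,0,0,0.03,0.06],[0,0,0,0,0,0.02,0.06]]]'
python3 - <<'E'
from plan import *
state();to(capT(0,.023,.060),3)
for n in("top","scene"):
    c=load(n,1); a=(270,370,190,290) if n=="top" else (250,390,130,270)
    cv2.imwrite(f"pics/{n}1.png",cv2.resize(c["color"][a[2]:a[3],a[0]:a[1],::-1],(560,560),interpolation=cv2.INTER_CUBIC))
E
```

```text
t: 2.52
eef_pos: [0.4295, 0.0185, 0.3643]
tool_rot: [0.167, -0.611, 0.747, -0.201]
contact_force: [0.7, -0.1, -0.6]
gripper_width: 0.705
t 2.52 q [-0.601, -0.234, 0.214, 2.306, 0.538, 0.677, -2.51] pos [0.4295, 0.0185, 0.3643] x [-0.198, -0.98, -0.003] z [0.495, -0.097, -0.863] F [0.7, -0.1, -0.6] M [0.08, 0.56, 0.02] g 0.705
rows 3 row [-0.0018, -0.0019, -0.0056] [-0.0029, 0.0003, 0.0115] total deg 1.1 via [0.441, 0.022, 0.344]
```

View pics/scene1.png

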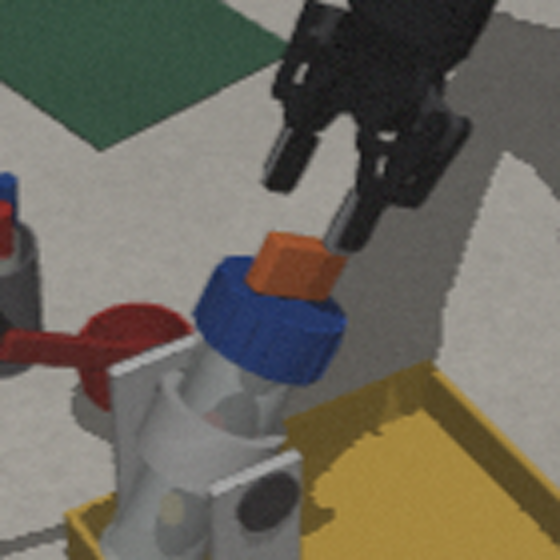

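View pics/top1.png

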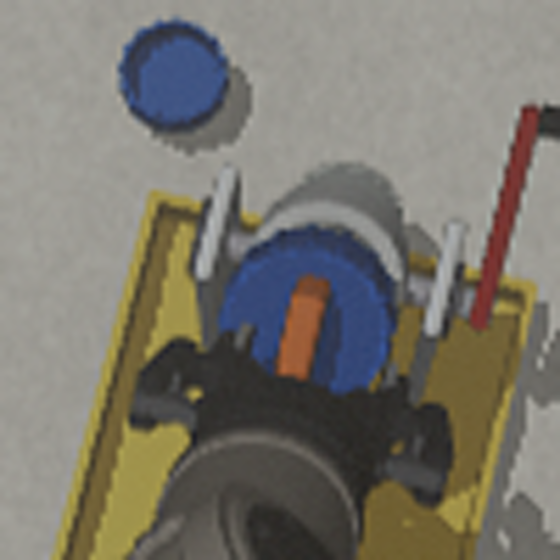

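```bash
python3 -m creep '[[[-0.0018,-0.0019,-0.0056,-0.0029,0.0003,0.0115,0.06],[-0.0018,-0.0019,-0.0056,-0.0029,0.0003,0.0115,0.06],[0,0,0,-0.002,0,0.003,0.06],[0,0,0,0,0,0,0.06]]]'
python3 - <<'E'
from plan import *
state();to(capT(0,.023,.060),1)
E
```

```text
t: 2.95
eef_pos: [0.4439, 0.0275, 0.3421]
tool_rot: [0.164, -0.619, 0.742, -0.199]
contact_force: [-0.0, -0.1, 0.2]
gripper_width: 0.704
t 2.95 q [-0.606, -0.167, 0.227, 2.311, 0.552, 0.609, -2.52] pos [0.4439, 0.0275, 0.3421] x [-0.179, -0.984, 0.003] z [0.49, -0.092, -0.867] F [-0.0, -0.1, 0.2] M [0.07, 0.52, 0.01] g 0.704
rows 1 row [0.0013, -0.0017, 0.0023] [0.003, 0.0003, 0.0089] total deg 0.2 via [0.447, 0.024, 0.334]
```

```bash
python3 -m creep '[[[0,0,0,0.003,0,0.008,0.06],[0,0,0,0,0,0,0.04],[0,0,0,0,0,0,0.016],[0,0,0,0,0,0,0.0],[0,0,0,0,0,0,0.0],[0,0,0,0,0,0,0.0],[0,0,0,0,0,0,0.0]]]' 30
python3 - <<'E'
from plan import *
state();to(capT(0,.023,.060),1)
E
```

```text
t: 3.53
eef_pos: [0.4474, 0.025, 0.3375]
tool_rot: [0.166, -0.62, 0.741, -0.199]
contact_force: [0.0, 0.5, -0.8]
gripper_width: 0.182
t 3.53 q [-0.601, -0.155, 0.236, 2.314, 0.555, 0.587, -2.514] pos [0.4474, 0.025, 0.3375] x [-0.177, -0.984, 0.001] z [0.493, -0.089, -0.865] F [0.0, 0.5, -0.8] M [0.11, 0.61, -0.01] g 0.182
rows 1 row [-0.0014, 0.0014, 0.0039] [0.0012, 0.0014, 0.003] total deg 0.3 via [0.447, 0.024, 0.334]
```

```bash
python3 -m creep '[[[0,0,-0.06,0,0.0007,-0.0002,0],[0,0,-0.12,0,0,-0.0005,0],[0,0,-0.12,0,0,-0.0005,0],[0,0,-0.12,0,0,-0.0005,0],[0,0,0,0,0,0,0]]]' 70
cat > chk.py <<'E'
from plan import *
def rel():
    T,o=cur();Rr=rimR();d=Rr.T@(T[:3,3]-HINGE);x=Rr.T@T[:3,0];th=np.degrees(np.arctan2(x[0],-x[1]))
    print("theta",th.round(1),"u,v(mm)",(d[:2]*1e3).round(1),"h(mm over home@60)",((d[2]-.178)*1e3).round(1),"ztilt",(Rr.T@T[:3,2]).round(3),"F rim",(Rr.T@o["contact_force"]).round(1),"M",np.round(Rr.T@o["torque"],2))
if __name__=="__main__": state();rel()
E
python3 chk.py
```

```text
t: 3.95
eef_pos: [0.4465, 0.0248, 0.3394]
tool_rot: [-0.12, 0.765, -0.589, 0.231]
contact_force: [0.9, 1.1, -3.3]
gripper_width: 0.176
t 3.95 q [-0.66, -0.168, 0.287, 2.317, 0.573, 0.598, -2.093] pos [0.4465, 0.0248, 0.3394] x [0.2, -0.956, 0.213] z [0.495, -0.089, -0.864] F [0.9, 1.1, -3.3] M [0.43, 0.88, 0.24] g 0.176
theta 25.2 u,v(mm) [1.6 0.9] h(mm over home@60) 5.1 ztilt [ 0.003  0.002 -1.   ] F rim [-1.1  1.2 -3.2] M [0.35 0.94 0.08]
```

```bash
python3 -m creep '[[[0,0,-0.12,0,0,-0.0005,0],[0,0,-0.12,0,0,-0.0004,0],[0,0,-0.12,0,0,-0.0005,0],[0,0,-0.12,0,0,-0.0004,0],[0,0,-0.12,0,0,-0.0005,0],[0,0,-0.12,0,0,-0.0004,0],[0,0,-0.12,0,0,-0.0005,0],[0,0,-0.12,0,0,-0.0004,0]]]'
python3 chk.py
```

```text
t: 4.62
eef_pos: [0.4443, 0.0273, 0.3417]
tool_rot: [-0.001, 0.951, -0.165, 0.26]
contact_force: [-0.4, -0.1, -0.5]
gripper_width: 0.175
t 4.62 q [-0.807, -0.198, 0.407, 2.323, 0.615, 0.628, -1.168] pos [0.4443, 0.0273, 0.3417] x [0.81, -0.314, 0.495] z [0.495, -0.084, -0.865] F [-0.4, -0.1, -0.5] M [0.13, 0.64, 0.06] g 0.175
theta 80.7 u,v(mm) [0.5 2.9] h(mm over home@60) 8.4 ztilt [ 0.003  0.007 -1.   ] F rim [-0.6 -0.1 -0.2] M [0.04 0.66 0.05]
```

```bash
python3 -m creep '[[[0,0,-0.12,0,0,-0.0005,0],[0,0,-0.12,0,0,-0.0004,0],[0,0,-0.12,0,0,-0.0005,0],[0,0,-0.12,0,0,-0.0004,0],[0,0,-0.12,0,0,-0.0005,0],[0,0,-0.12,0,0,-0.0004,0],[0,0,-0.12,0,0,-0.0005,0],[0,0,-0.12,0,0,-0.0004,0]]]'
python3 chk.py
```

```text
t: 5.28
eef_pos: [0.4405, 0.0276, 0.3436]
tool_rot: [0.12, 0.918, 0.301, 0.229]
contact_force: [-0.3, 0.0, -0.5]
gripper_width: 0.176
t 5.28 q [-0.97, -0.243, 0.535, 2.331, 0.675, 0.678, -0.25] pos [0.4405, 0.0276, 0.3436] x [0.715, 0.607, 0.348] z [0.492, -0.083, -0.866] F [-0.3, 0.0, -0.5] M [0.08, 0.66, 0.0] g 0.176
theta 136.5 u,v(mm) [-1.8  2.5] h(mm over home@60) 12.0 ztilt [-0.001  0.007 -1.   ] F rim [-0.5 -0.  -0.3] M [-0.03  0.66  0.02]
```

```bash
python3 -m creep '[[[0,0,-0.12,0,0,-0.0005,0],[0,0,-0.12,0,0,-0.0004,0],[0,0,-0.12,0,0,-0.0005,0],[0,0,-0.12,0,0,-0.0004,0],[0,0,-0.12,0,0,-0.0005,0],[0,0,-0.12,0,0,-0.0004,0],[0,0,-0.11,0,0,-0.0005,0],[0,0,0,0,0,0,0],[0,0,0,0,0,-0.003,0],[0,0,0,0,0,-0.003,0]]]'
python3 chk.py
```

```text
t: 6.12
eef_pos: [0.4337, 0.0272, 0.3506]
tool_rot: [0.201, 0.719, 0.646, 0.159]
contact_force: [1.5, -0.4, -1.5]
gripper_width: 0.175
t 6.12 q [-1.083, -0.302, 0.603, 2.333, 0.722, 0.749, 0.536] pos [0.4337, 0.0272, 0.3506] x [0.114, 0.993, -0.031] z [0.489, -0.083, -0.868] F [1.5, -0.4, -1.5] M [0.02, 0.53, -0.04] g 0.175
theta -175.8 u,v(mm) [-4.   0.9] h(mm over home@60) 21.3 ztilt [-0.005  0.006 -1.   ] F rim [ 0.5 -0.1 -2.1] M [-0.09  0.52 -0.  ]
```

```bash
python3 -m creep '[[[0,0,0,0,0,-0.006,0],[0,0,0,0,0,-0.008,0],[0,0,0,0,0,-0.008,0]]]'
python3 chk.py
```

```text
t: 6.37
eef_pos: [0.4218, 0.029, 0.37]
tool_rot: [0.2, 0.723, 0.642, 0.16]
contact_force: [-0.5, -0.4, -1.7]
gripper_width: 0.178
t 6.37 q [-0.977, -0.324, 0.478, 2.315, 0.661, 0.796, 0.566] pos [0.4218, 0.029, 0.37] x [0.125, 0.992, -0.026] z [0.487, -0.084, -0.869] F [-0.5, -0.4, -1.7] M [0.12, 0.58, -0.03] g 0.178
theta -176.5 u,v(mm) [-4.7  0.5] h(mm over home@60) 44.1 ztilt [-0.006  0.005 -1.   ] F rim [-1.2 -0.5 -1.2] M [-0.    0.6  -0.03]
```

```bash
python3 -m creep '[[[0,0,0,0,0.0,-0.02,0],[0,0,0,0.02,0,-0.02,0]]]'
python3 - <<'E'
from plan import *
state();G=to(downT([.4145,.322,.26],90))
E
```

```text
t: 6.53
eef_pos: [0.4029, 0.0495, 0.4034]
tool_rot: [0.198, 0.727, 0.638, 0.157]
contact_force: [0.1, -0.6, -1.2]
gripper_width: 0.178
t 6.53 q [-0.802, -0.333, 0.251, 2.267, 0.552, 0.873, 0.601] pos [0.4029, 0.0495, 0.4034] x [0.137, 0.99, -0.024] z [0.482, -0.088, -0.872] F [0.1, -0.6, -1.2] M [0.05, 0.58, -0.02] g 0.178
rows 8 row [0.0637, 0.0073, -0.016] [0.0345, -0.0061, 0.0164] total deg 30.3 via [0.423, 0.219, 0.312]
```

```bash
python3 -m creep '[[[0.064,0.007,-0.016,0.0345,-0.006,0.0164,0],[0.064,0.007,-0.016,0.0345,-0.006,0.0164,0],[0.064,0.007,-0.016,0.0345,-0.006,0.0164,0],[0.064,0.007,-0.016,0.0345,-0.006,0.0164,0],[0.064,0.007,-0.016,0.0345,-0.006,0.0164,0],[0.064,0.007,-0.016,0.0345,-0.006,0.0164,0],[0.064,0.007,-0.016,0.0345,-0.006,0.0164,0],[0.064,0.007,-0.016,0.0345,-0.006,0.0164,0],[0,0,0,0,0,0,0]]]'
python3 - <<'E'
from plan import *
state();G=to(downT([.4145,.322,.145],90))
E
```

```text
t: 7.28
eef_pos: [0.4195, 0.3417, 0.2641]
tool_rot: [-0.015, 0.718, 0.696, 0.003]
contact_force: [0.6, 1.1, -0.4]
gripper_width: 0.171
t 7.28 q [-0.963, 0.302, 0.217, 1.932, -0.119, 0.912, 0.855] pos [0.4195, 0.3417, 0.2641] x [0.032, 0.999, 0.025] z [-0.017, 0.025, -1.0] F [0.6, 1.1, -0.4] M [-0.02, 0.01, -0.03] g 0.171
rows 4 row [-0.0043, -0.0063, -0.008] [-0.0054, -0.0008, 0.0297] total deg 2.5 via [0.415, 0.327, 0.175]
```

```bash
python3 -m creep '[[[-0.0043,-0.0063,-0.008,-0.0054,-0.0008,0.0297,0],[-0.0043,-0.0063,-0.008,-0.0054,-0.0008,0.0297,0],[-0.0043,-0.0063,-0.008,-0.0054,-0.0008,0.0297,0],[-0.0043,-0.0063,-0.008,-0.0054,-0.0008,0.0297,0],[0,0,0,0,0,0,0]]]'
python3 - <<'E'
from plan import *
state();G=to(downT([.4145,.322,.123],90))
for n in("top","scene"):
    c=load(n,1); a=(180,340,220,340) if n=="top" else (300,480,240,375)
    cv2.imwrite(f"pics/{n}2.png",cv2.resize(c["color"][a[2]:a[3],a[0]:a[1],::-1],None,fx=4,fy=4,interpolation=cv2.INTER_CUBIC))
E
```

```text
t: 7.7
eef_pos: [0.415, 0.3277, 0.1395]
tool_rot: [-0.002, 0.711, 0.703, 0.001]
contact_force: [-1.0, -1.4, -0.7]
gripper_width: 0.17
t 7.7 q [-0.935, 0.468, 0.187, 2.047, -0.147, 0.637, 0.912] pos [0.415, 0.3277, 0.1395] x [0.011, 1.0, 0.004] z [-0.001, 0.004, -1.0] F [-1.0, -1.4, -0.7] M [-0.07, 0.01, -0.02] g 0.17
rows 1 row [-0.001, -0.0039, -0.0106] [-0.0058, -0.0004, 0.0165] total deg 0.7 via [0.415, 0.322, 0.123]
```

View pics/scene2.png

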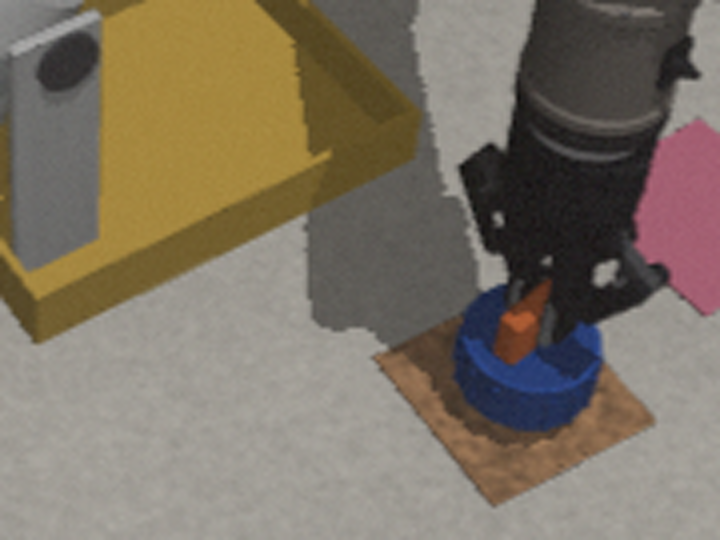

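```bash
python3 -m creep '[[[0,-0.004,0,-0.005,0,0.008,0],[0,0,0,0,0,0.004,0],[0,0,0,0,0,0.003,0],[0,0,0,0,0,0.0015,0]]]'
python3 chk.py
```

```text
t: 8.13
eef_pos: [0.4211, 0.3282, 0.1328]
tool_rot: [-0.001, 0.712, 0.702, 0.009]
contact_force: [1.0, -0.1, -1.7]
gripper_width: 0.173
t 8.13 q [-0.926, 0.48, 0.186, 2.048, -0.155, 0.607, 0.921] pos [0.4211, 0.3282, 0.1328] x [0.014, 1.0, 0.015] z [0.012, 0.015, -1.0] F [1.0, -0.1, -1.7] M [-0.04, 0.05, -0.01] g 0.173
theta -172.1 u,v(mm) [-170.7  294.6] h(mm over home@60) -134.0 ztilt [-0.492  0.017 -0.87 ] F rim [ 0.   0.1 -2. ] M [-0.04  0.05  0.01]
```

```bash
python3 -m creep '[[[0,0,0,0,0,0,0],[0,0,0,0,0,0.006,0]]]'
python3 chk.py|head -1;python3 -m creep '[[[0,0,0,0,0,0.006,0]]]'
python3 chk.py|head -1
```

```text
t: 8.3
eef_pos: [0.4224, 0.3294, 0.1286]
tool_rot: [-0.001, 0.712, 0.702, 0.012]
contact_force: [0.0, 0.8, -0.9]
gripper_width: 0.173
t 8.3 q [-0.923, 0.488, 0.183, 2.048, -0.158, 0.595, 0.924] pos [0.4224, 0.3294, 0.1286] x [0.015, 1.0, 0.018] z [0.015, 0.018, -1.0] F [0.0, 0.8, -0.9] M [-0.01, -0.01, 0.02] g 0.173
t: 8.38
eef_pos: [0.4227, 0.3298, 0.1227]
tool_rot: [-0.001, 0.712, 0.702, 0.012]
contact_force: [0.3, -1.4, -1.1]
gripper_width: 0.17
t 8.38 q [-0.921, 0.498, 0.179, 2.05, -0.162, 0.581, 0.927] pos [0.4227, 0.3298, 0.1227] x [0.015, 1.0, 0.019] z [0.015, 0.019, -1.0] F [0.3, -1.4, -1.1] M [-0.03, 0.04, -0.0] g 0.17
```

```bash
python3 - <<'E'
from plan import *
to(downT([.4145,.322,.124],89.2),2)
E
```

```text
rows 2 row [0.0076, -0.0097, -0.0006] [-0.004, -0.004, -0.0007] total deg 1.4 via [0.414, 0.322, 0.124]
```

```bash
python3 -m creep '[[[0.0076,-0.0097,0,-0.004,-0.004,0.0,0],[0.0076,-0.0097,0,-0.004,-0.004,0,0],[0,0,0,0,0,0.003,0],[0,0,0,0,0,0.002,0]]]'
python3 chk.py|head -1;
```

```text
t: 8.72
eef_pos: [0.4136, 0.3211, 0.1204]
tool_rot: [-0.001, 0.713, 0.702, -0.002]
contact_force: [-6.1, -5.5, 27.7]
gripper_width: 0.173
t 8.72 q [-0.925, 0.496, 0.184, 2.063, -0.157, 0.6, 0.922] pos [0.4136, 0.3211, 0.1204] x [0.016, 1.0, -0.002] z [-0.004, -0.002, -1.0] F [-6.1, -5.5, 27.7] M [-0.92, 1.16, 0.05] g 0.173
```

Contact at z≈0.1204. Release.

```bash
python3 -m creep '[[[0,0,0,0,0,-0.0005,0.035],[0,0,0,0,0,0,0.035],[0,0,0,0,0,0,0.04],[0,0,0,0,0,0,0.04],[0,0,0,0,0,-0.02,0.04],[0,0,0,0,0,-0.04,0.04],[0,0,0,0,0,-0.04,0.04],[0,0,0,0,0,-0.03,0.04]]]'
python3 - <<'E'
from plan import *
state()
for n in("top","scene"):
    c=load(n,1); np.savez(f"{n}3.npz",**c);a=(180,420,180,340) if n=="top" else (200,480,150,375)
    cv2.imwrite(f"pics/{n}3.png",cv2.resize(c["color"][a[2]:a[3],a[0]:a[1],::-1],None,fx=2.7,fy=2.7,interpolation=cv2.INTER_CUBIC))
E
```

```text
t: 9.38
eef_pos: [0.4102, 0.3182, 0.2484]
tool_rot: [-0.0, 0.712, 0.702, -0.012]
contact_force: [-0.1, 0.8, 0.3]
gripper_width: 0.467
t 9.38 q [-0.978, 0.298, 0.238, 1.982, -0.088, 0.894, 0.863] pos [0.4102, 0.3182, 0.2484] x [0.015, 1.0, -0.016] z [-0.017, -0.016, -1.0] F [-0.1, 0.8, 0.3] M [0.04, -0.09, 0.02] g 0.467
```

View pics/scene3.png

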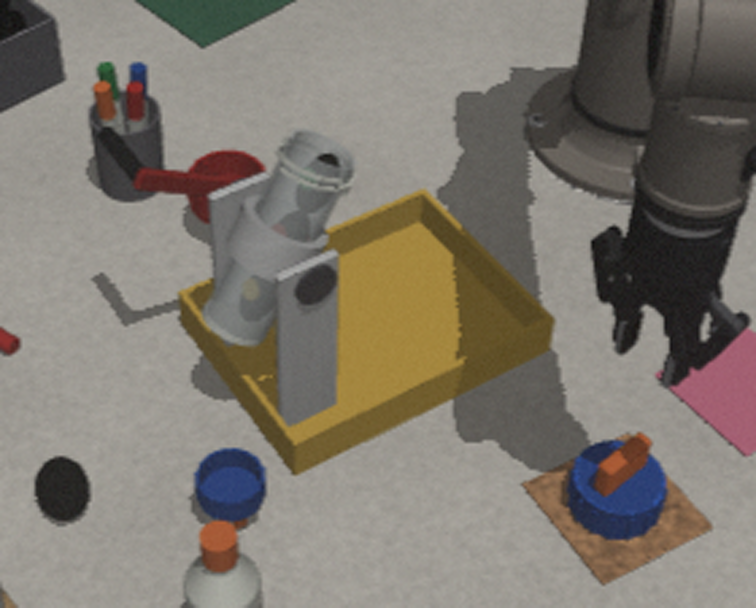

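View pics/top3.png

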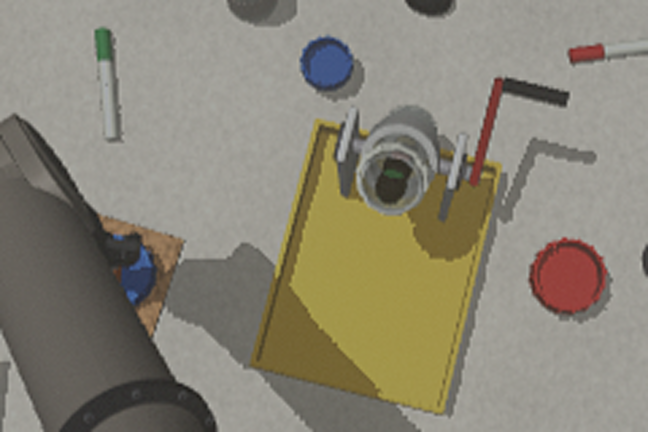

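```bash
python3 - <<'E'
from plan import *
def lg(q,y=-.12):return stand([.1*np.cos(.5236+q),y,.1*np.sin(.5236+q)])
for q in(0,1,2):print(q,lg(q).round(4))
I={}
for n in("top","scene"):
    c=load(n)
    im=cv2.resize(c["color"][:,:,::-1],None,fx=4,fy=4)
    pts=np.array([lg(0,-.085),lg(0,-.151),stand([0,-.063,0.023]),stand([0,.063,.023]),stand([-.0475,0,.0823])])
    if n=="scene": pts=pts+[.0045,.0045,0]
    for p in proj(c,pts): cv2.circle(im,tuple((p*4+1.5).astype(int)),3,(0,255,0),-1)
    a=(290,400,190,280) if n=="top" else (225,345,170,270)
    I[n]=cv2.resize(im[a[2]*4:a[3]*4,a[0]*4:a[1]*4],(480,400))
cv2.imwrite("pics/lev.png",cv2.resize(np.hstack([I["top"],I["scene"]]),(800,333)))
to(downT(lg(0)+[0,0,.25],-10.4+0)) 
E
```

```text
0 [ 0.5985 -0.126   0.23  ]
1 [ 0.518  -0.1112  0.2799]
2 [ 0.4332 -0.0956  0.2379]
rows 15 row [0.0, 0.0011, 0.1158] [-0.0127, 0.0344, -0.0153] total deg 99.5 via [0.616, 0.123, 0.373]
```

View pics/lev.png

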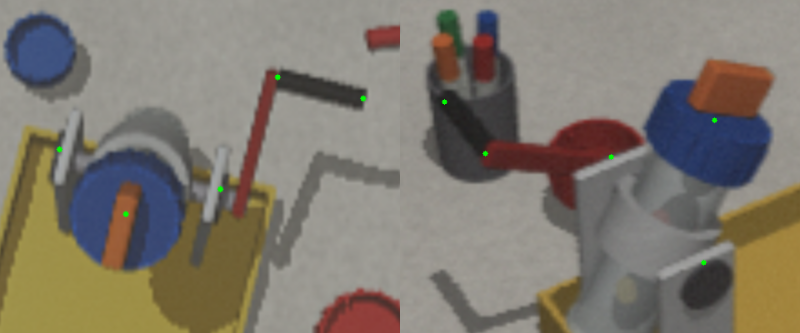

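```bash
python3 -m creep '[[[0,0,0.116,-0.0127,0.0344,-0.0153,0.05],[0,0,0.116,-0.0127,0.0344,-0.0153,0.05],[0,0,0.116,-0.0127,0.0344,-0.0153,0.05],[0,0,0.116,-0.0127,0.0344,-0.0153,0.05],[0,0,0.116,-0.0127,0.0344,-0.0153,0.05],[0,0,0.116,-0.0127,0.0344,-0.0153,0.05],[0,0,0.116,-0.0127,0.0344,-0.0153,0.05],[0,0,0.116,-0.0127,0.0344,-0.0153,0.05],[0,0,0.116,-0.0127,0.0344,-0.0153,0.05],[0,0,0.116,-0.0127,0.0344,-0.0153,0.05],[0,0,0.116,-0.0127,0.0344,-0.0153,0.05],[0,0,0.116,-0.0127,0.0344,-0.0153,0.05],[0,0,0.116,-0.0127,0.0344,-0.0153,0.05],[0,0,0.116,-0.0127,0.0344,-0.0153,0.05],[0,0,0.116,-0.0127,0.0344,-0.0153,0.05],[0,0,0,0,0,0,0.05]]]'
cat >> plan.py <<'E'
def lg(q,y=-.125,back=.054):return stand([.1*np.cos(.5236+q),y,.1*np.sin(.5236+q)+back])
E
python3 - <<'E'
from plan import *
state()
to(downT(lg(0)+[0,0,.03],-10.4))
E
```

```text
t: 10.82
eef_pos: [0.5894, -0.14, 0.4751]
tool_rot: [0.014, 0.991, -0.129, -0.015]
contact_force: [-0.9, -1.4, -0.4]
gripper_width: 0.588
t 10.82 q [-0.502, 0.335, 0.847, 1.514, -0.217, 1.429, 0.095] pos [0.5894, -0.14, 0.4751] x [0.966, -0.255, -0.026] z [-0.033, -0.024, -0.999] F [-0.9, -1.4, -0.4] M [-0.08, -0.03, 0.01] g 0.588
rows 5 row [0.0062, 0.0053, -0.0153] [0.0017, -0.0028, 0.0322] total deg 5.0 via [0.594, -0.135, 0.378]
```

```bash
python3 -m creep '[[[0.0062,0.0053,-0.0153,0.0017,-0.0028,0.0322,0.05],[0.0062,0.0053,-0.0153,0.0017,-0.0028,0.0322,0.05],[0.0062,0.0053,-0.0153,0.0017,-0.0028,0.0322,0.05],[0.0062,0.0053,-0.0153,0.0017,-0.0028,0.0322,0.05],[0.0062,0.0053,-0.0153,0.0017,-0.0028,0.0322,0.05],[0,0,0,0,0,0,0.05]]]'
python3 - <<'E'
from plan import *
state()
to(downT(lg(0),-10.4),3)
c=load("scene",1);a=(180,360,90,270)
cv2.imwrite("pics/scene4.png",cv2.resize(c["color"][a[2]:a[3],a[0]:a[1],::-1],None,fx=3.3,fy=3.3,interpolation=cv2.INTER_CUBIC))
E
```

```text
t: 11.32
eef_pos: [0.5973, -0.1352, 0.3057]
tool_rot: [0.001, 0.996, -0.092, 0.002]
contact_force: [-0.6, 0.8, -0.2]
gripper_width: 0.589
t 11.32 q [-0.428, 0.45, 0.749, 1.75, -0.343, 1.072, 0.251] pos [0.5973, -0.1352, 0.3057] x [0.983, -0.184, 0.004] z [0.004, -0.002, -1.0] F [-0.6, 0.8, -0.2] M [0.05, 0.1, -0.06] g 0.589
rows 3 row [0.0003, -0.0014, -0.0011] [-0.0002, -0.0014, 0.0072] total deg 0.3 via [0.598, -0.132, 0.291]
```

View pics/scene4.png

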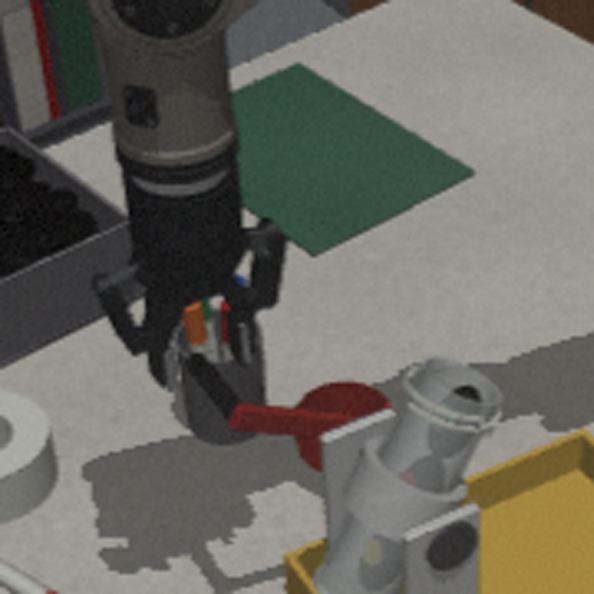

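```bash
python3 -m creep '[[[0,-0.0014,-0.001,0,-0.0014,0.0072,0.05],[0,-0.0014,0,0,-0.0014,0.0072,0.05],[0,0,0,0,-0.0014,0.0072,0.03],[0,0,0,0,0,0,0.018],[0,0,0,0,0,0,0.018],[0,0,0,0,0,0,0.018],[0,0,0,0,0,0,0.018]]]' 20
python3 - <<'E'
from plan import *
state()
to(downT(lg(0),-10.4),1)
E
```

```text
t: 11.95
eef_pos: [0.5968, -0.1319, 0.2907]
tool_rot: [-0.0, 0.996, -0.093, -0.001]
contact_force: [-0.3, 0.5, 0.7]
gripper_width: 0.209
t 11.95 q [-0.425, 0.467, 0.74, 1.764, -0.357, 1.053, 0.256] pos [0.5968, -0.1319, 0.2907] x [0.983, -0.185, -0.003] z [-0.003, 0.001, -1.0] F [-0.3, 0.5, 0.7] M [0.01, 0.01, -0.03] g 0.209
rows 1 row [-0.0001, 0.0029, -0.0047] [0.0007, -0.0011, 0.0067] total deg 0.3 via [0.598, -0.131, 0.284]
```

```bash
python3 -m creep '[[[0,0,0,0,0,0.004,0.018],[0,0,0,-0.0045,0,-0.0078,0.018],[0,0,0,-0.0052,0,-0.0074,0.018],[0,0,0,-0.0058,0,-0.0069,0.018],[0,0,0,-0.0064,0,-0.0064,0.018],[0,0,0,-0.0069,0,-0.0058,0.018]]]'
cat > lev.py <<'E'
from plan import *
def rep(y=-.125):
    T,o=cur();p=T[:3,3]+T[:3,2]*.054;d=Rs.T@(p-HINGE);phi=np.arctan2(d[2],d[0])
    print("phi deg",np.degrees(phi).round(1),"r",np.hypot(d[0],d[2]).round(4),"y",d[1].round(4),"F stand",(Rs.T@o["contact_force"]).round(1),"z",T[:3,2].round(3),"x",T[:3,0].round(3),"t",o["t"])
if __name__=="__main__": rep()
E
python3 lev.py
```

```text
t: 12.45
eef_pos: [0.5762, -0.1271, 0.326]
tool_rot: [0.003, 0.996, -0.092, 0.011]
contact_force: [7.7, -1.9, -4.9]
gripper_width: 0.212
phi deg 54.3 r 0.1133 y -0.1253 F stand [ 7.9 -0.5 -4.9] z [ 0.021 -0.007 -1.   ] x [ 0.983 -0.183  0.022] t 12.45
```

```bash
python3 -m creep '[[[0,0,0,-0.003,0,0.006,0.018],[0,-0.01,0,-0.0075,0,0.000,0.018],[0,-0.01,0,-0.008,0,-0.001,0.018],[0,0,0,-0.008,0,-0.0025,0.018]]]'
python3 lev.py
```

```text
t: 12.78
eef_pos: [0.5635, -0.1249, 0.3331]
tool_rot: [0.005, 0.996, -0.091, 0.023]
contact_force: [6.5, -1.2, -3.6]
gripper_width: 0.212
phi deg 61.2 r 0.1132 y -0.1255 F stand [ 6.6  0.  -3.6] z [ 0.044 -0.013 -0.999] x [ 0.982 -0.182  0.046] t 12.7833
```

```bash
python3 -m creep '[[[0,-0.02,0,0,0,0.006,0.018],[0,-0.02,0,0,0,0.006,0.018],[0,0,0,0,0,0.0,0.018]]]'
python3 lev.py
python3 - <<'E'
from plan import *
c=load("scene",1);a=(180,360,90,270)
cv2.imwrite("pics/scene5.png",cv2.resize(c["color"][a[2]:a[3],a[0]:a[1],::-1],None,fx=3.3,fy=3.3,interpolation=cv2.INTER_CUBIC))
E
```

```text
t: 13.03
eef_pos: [0.5657, -0.1253, 0.3228]
tool_rot: [0.002, 0.996, -0.091, 0.005]
contact_force: [1.7, -0.1, -0.2]
gripper_width: 0.212
phi deg 58.3 r 0.1043 y -0.1255 F stand [ 1.7  0.2 -0.2] z [ 0.01  -0.005 -1.   ] x [ 0.983 -0.181  0.011] t 13.0333
```

View pics/scene5.png

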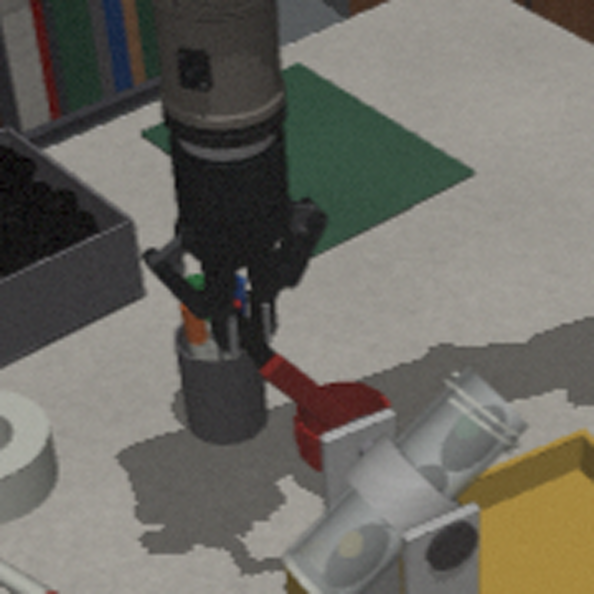

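```bash
python3 -m creep '[[[0,-0.004,0,-0.008,0,-0.003,0.018],[0,-0.004,0,-0.008,0,-0.002,0.018],[0,-0.004,0,-0.0085,0,-0.0015,0.018],[0,-0.004,0,-0.009,0,-0.001,0.018],[0,-0.004,0,-0.009,0,-0.000,0.018]]]'
python3 lev.py
```

```text
t: 13.5
eef_pos: [0.5402, -0.1202, 0.3369]
tool_rot: [0.006, 0.996, -0.091, 0.016]
contact_force: [12.8, -1.4, 7.5]
gripper_width: 0.213
phi deg 73.8 r 0.1072 y -0.1254 F stand [12.8  0.9  7.5] z [ 0.031 -0.015 -0.999] x [ 0.983 -0.18   0.034] t 13.5
```

```bash
python3 -m creep '[[[0,-0.006,0,-0.009,0,-0.0022,0.018],[0,-0.006,0,-0.009,0,-0.0015,0.018],[0,-0.006,0,-0.009,0,-0.0008,0.018],[0,-0.006,0,-0.009,0,0,0.018]]]'
python3 lev.py
```

```text
t: 13.83
eef_pos: [0.5128, -0.1149, 0.3447]
tool_rot: [0.007, 0.996, -0.091, 0.016]
contact_force: [9.9, -1.5, 3.3]
gripper_width: 0.207
phi deg 88.9 r 0.1108 y -0.1253 F stand [10.   0.3  3.3] z [ 0.031 -0.018 -0.999] x [ 0.983 -0.18   0.034] t 13.8333
```

```bash
python3 -m creep '[[[0,-0.006,0,-0.009,0,0.003,0.018],[0,-0.006,0,-0.009,0,0.003,0.018],[0,-0.006,0,-0.009,0,0.003,0.018],[0,-0.006,0,-0.0085,0,0.0035,0.018],[0,-0.006,0,-0.008,0,0.004,0.018]]]'
python3 lev.py
```

```text
t: 14.25
eef_pos: [0.4843, -0.1099, 0.3363]
tool_rot: [0.008, 0.996, -0.09, 0.021]
contact_force: [7.8, -1.1, 6.6]
gripper_width: 0.213
phi deg 104.4 r 0.1057 y -0.1255 F stand [7.9 0.3 6.6] z [ 0.041 -0.02  -0.999] x [ 0.983 -0.18   0.044] t 14.25
```

```bash
python3 -m creep '[[[0,-0.01,0,-0.0085,0,0.003,0.018],[0,-0.01,0,-0.0085,0,0.0035,0.018],[0,-0.01,0,-0.008,0,0.004,0.018],[0,-0.008,0,-0.008,0,0.0045,0.018],[0,-0.008,0,-0.007,0,0.005,0.018]]]'
python3 lev.py
python3 - <<'E'
from plan import *
c=load("scene",1);a=(180,420,90,330)
cv2.imwrite("pics/scene6.png",cv2.resize(c["color"][a[2]:a[3],a[0]:a[1],::-1],None,fx=2.4,fy=2.4,interpolation=cv2.INTER_CUBIC))
E
```

```text
t: 14.67
eef_pos: [0.4568, -0.1051, 0.3222]
tool_rot: [0.007, 0.996, -0.091, 0.014]
contact_force: [7.0, -0.8, 6.0]
gripper_width: 0.213
phi deg 121.9 r 0.104 y -0.1257 F stand [7.  0.4 6. ] z [ 0.027 -0.017 -0.999] x [ 0.983 -0.18   0.03 ] t 14.6667
```

View pics/scene6.png

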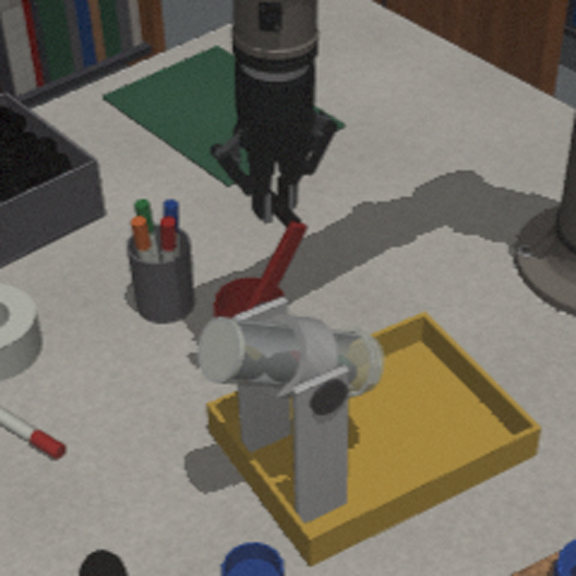

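```bash
python3 -m creep '[[[0,-0.008,0,-0.0078,0,0.005,0.018],[0,-0.008,0,-0.0075,0,0.0055,0.018],[0,-0.008,0,-0.007,0,0.006,0.018],[0,-0.006,0,-0.0065,0,0.0065,0.018]]]'
python3 lev.py
python3 - <<'E'
from plan import *
c=load("scene",1);a=(180,420,90,330)
cv2.imwrite("pics/scene7.png",cv2.resize(c["color"][a[2]:a[3],a[0]:a[1],::-1],None,fx=2.4,fy=2.4,interpolation=cv2.INTER_CUBIC))
E
```

```text
t: 15.05
eef_pos: [0.4369, -0.1017, 0.3028]
tool_rot: [0.007, 0.996, -0.091, 0.01]
contact_force: [7.1, -0.7, 5.3]
gripper_width: 0.215
phi deg 137.7 r 0.1023 y -0.1259 F stand [7.1 0.6 5.3] z [ 0.019 -0.015 -1.   ] x [ 0.983 -0.18   0.021] t 15.05
```

View pics/scene7.png

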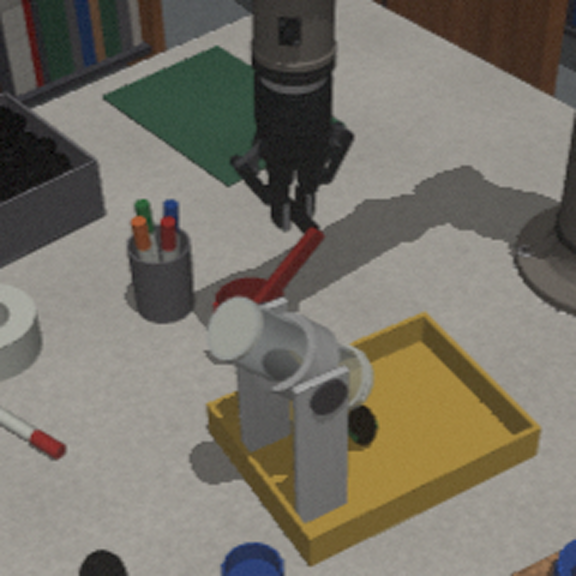

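```bash
python3 -m creep '[[[0,-0.006,0,-0.006,0,0.006,0.018],[0,-0.006,0,-0.0055,0,0.0075,0.018],[0,0,0,-0.005,0,0.0075,0.018],[0,0,0,-0.003,0,0.004,0.018],[0,0,0,0,0,0,0.018],[0,0,0,0,0,0,0.018],[0,0,0,0,0,0,0.018]]]'
python3 lev.py
python3 - <<'E'
from plan import *
c=load("scene",1);a=(180,420,90,330)
cv2.imwrite("pics/scene8.png",cv2.resize(c["color"][a[2]:a[3],a[0]:a[1],::-1],None,fx=2.4,fy=2.4,interpolation=cv2.INTER_CUBIC))
E
```

```text
t: 15.68
eef_pos: [0.4283, -0.1004, 0.2814]
tool_rot: [0.008, 0.996, -0.091, 0.017]
contact_force: [2.8, 0.8, 1.9]
gripper_width: 0.21
phi deg 150.4 r 0.0961 y -0.1262 F stand [2.6 1.3 1.9] z [ 0.032 -0.018 -0.999] x [ 0.983 -0.18   0.035] t 15.6833
```

View pics/scene8.png

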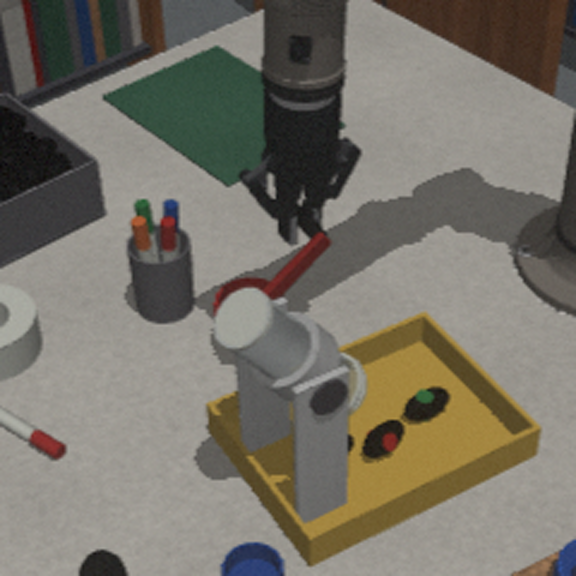

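```bash
python3 - <<'E'
from plan import *
c=load("top",1);a=(260,400,190,340)
cv2.imwrite("pics/top8.png",cv2.resize(c["color"][a[2]:a[3],a[0]:a[1],::-1],None,fx=3.6,fy=3.6,interpolation=cv2.INTER_CUBIC))
E
```

```text
(no output)
```

View pics/top8.png

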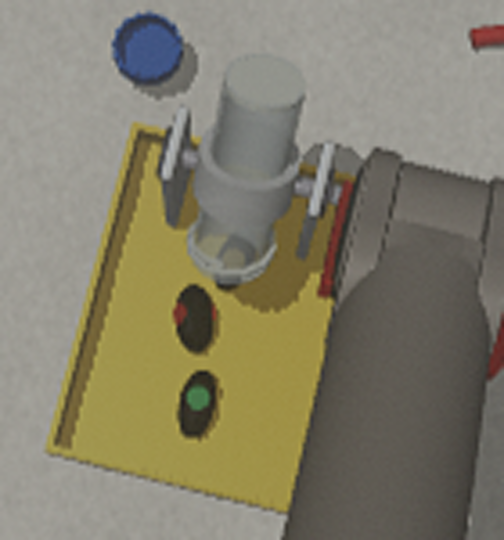

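```bash
python3 -m creep '[[[0,-0.01,0,0.0052,0,-0.006,0.018],[0,0,0,0.0058,0,-0.0065,0.018],[0,0,0,0.0064,0,-0.006,0.018],[0,0,0,0.0069,0,-0.0055,0.018]]]'
python3 lev.py
python3 - <<'E'
from plan import *
c=load("top",1);a=(260,360,200,340)
A=cv2.resize(c["color"][a[2]:a[3],a[0]:a[1],::-1],None,fx=3.6,fy=3.6,interpolation=cv2.INTER_CUBIC)
c=load("scene",1);a=(250,390,190,330)
B=cv2.resize(c["color"][a[2]:a[3],a[0]:a[1],::-1],None,fx=3,fy=3.6,interpolation=cv2.INTER_CUBIC)
cv2.imwrite("pics/b9.png",np.hstack([A,B]))
E
```

```text
t: 16.12
eef_pos: [0.4395, -0.1026, 0.2994]
tool_rot: [0.006, 0.996, -0.091, -0.005]
contact_force: [-6.9, 1.1, -5.5]
gripper_width: 0.207
phi deg 138.7 r 0.0991 y -0.1265 F stand [-7.  -0.1 -5.5] z [-0.011 -0.012 -1.   ] x [ 0.983 -0.181 -0.009] t 16.1167
```

View pics/b9.png

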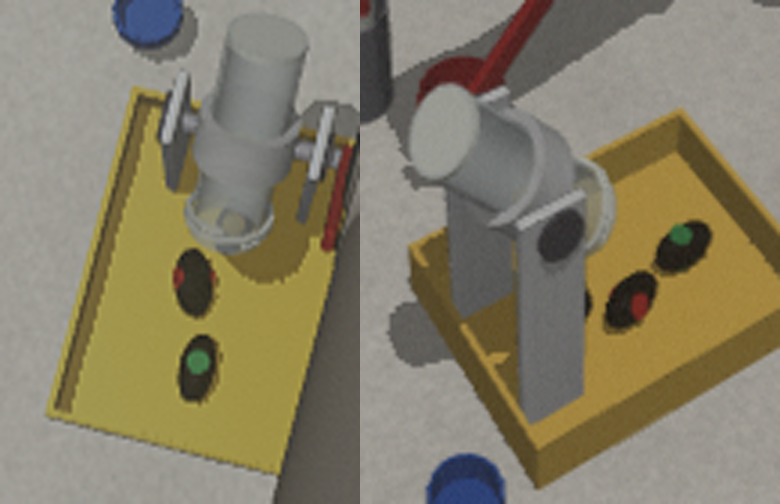

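```bash
python3 -m creep '[[[0,0.004,0,0.0069,0,-0.0055,0.018],[0,0.004,0,0.0074,0,-0.005,0.018],[0,0.004,0,0.0078,0,-0.0045,0.018],[0,0.004,0,0.0082,0,-0.0038,0.018],[0,0.004,0,0.0085,0,-0.003,0.018],[0,0.004,0,0.0087,0,-0.0023,0.018]]]'
python3 lev.py
```

```text
t: 16.72
eef_pos: [0.4542, -0.1059, 0.3098]
tool_rot: [0.001, 0.995, -0.093, -0.04]
contact_force: [-28.6, 7.2, 23.3]
gripper_width: 0.212
phi deg 129.8 r 0.0989 y -0.1268 F stand [-29.4   1.9  23.3] z [-0.081  0.006 -0.997] x [ 0.98  -0.185 -0.08 ] t 16.7167
```

```bash
python3 - <<'E'
from plan import *
state()
c=load("top",1);a=(260,420,180,320)
A=cv2.resize(c["color"][a[2]:a[3],a[0]:a[1],::-1],None,fx=2.5,fy=3,interpolation=cv2.INTER_CUBIC)
c=load("scene",1);a=(230,370,140,280)
B=cv2.resize(c["color"][a[2]:a[3],a[0]:a[1],::-1],None,fx=2.8,fy=3,interpolation=cv2.INTER_CUBIC)
cv2.imwrite("pics/b10.png",np.hstack([A,B]))
E
```

```text
t 16.72 q [-0.621, 0.193, 0.825, 2.028, -0.15, 1.068, 0.092] pos [0.4542, -0.1059, 0.3098] x [0.98, -0.185, -0.08] z [-0.081, 0.006, -0.997] F [-28.6, 7.2, 23.3] M [1.53, 6.4, -0.07] g 0.212
```

View pics/b10.png

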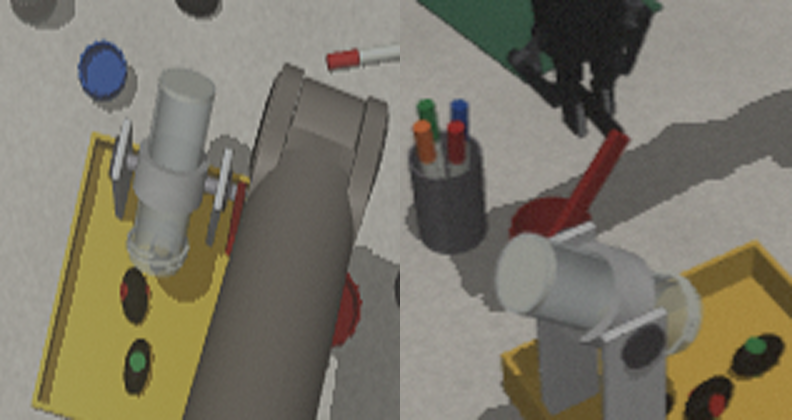

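```bash
python3 -m creep '[[[0,0.02,0,0,0,-0.008,0.02],[0,0.03,0,0,0,-0.003,0.02],[0,0.02,0,0,0,0,0.02]]]'
python3 lev.py
```

```text
t: 17.07
eef_pos: [0.4514, -0.1058, 0.319]
tool_rot: [0.005, 0.996, -0.093, -0.01]
contact_force: [-0.3, -0.4, 0.2]
gripper_width: 0.233
phi deg 126.5 r 0.1057 y -0.1273 F stand [-0.2 -0.5  0.2] z [-0.021 -0.007 -1.   ] x [ 0.982 -0.186 -0.019] t 17.0667
```

```bash
python3 -m creep '[[[0,0.006,0,0.0072,0,-0.006,0.02],[0,0.006,0,0.0076,0,-0.0055,0.02],[0,0.006,0,0.008,0,-0.005,0.02],[0,0.006,0,0.0083,0,-0.0042,0.02]]]'
python3 lev.py
```

```text
t: 17.4
eef_pos: [0.4714, -0.1098, 0.3342]
tool_rot: [0.003, 0.996, -0.093, -0.01]
contact_force: [-12.5, 2.1, 7.8]
gripper_width: 0.236
phi deg 112.9 r 0.1088 y -0.1275 F stand [-12.7  -0.2   7.8] z [-0.021 -0.005 -1.   ] x [ 0.982 -0.186 -0.02 ] t 17.4
```

```bash
python3 -m creep '[[[0,0.006,0,0.0075,0,-0.006,0.02],[0,0.006,0,0.0085,0,-0.004,0.02],[0,0.006,0,0.0088,0,-0.003,0.02],[0,0.006,0,0.009,0,-0.002,0.02]]]'
python3 lev.py
```

```text
t: 17.73
eef_pos: [0.4957, -0.1146, 0.3453]
tool_rot: [0.002, 0.996, -0.093, -0.012]
contact_force: [-11.0, 2.7, 8.4]
gripper_width: 0.231
phi deg 99.1 r 0.1127 y -0.1277 F stand [-11.3   0.6   8.4] z [-0.024 -0.002 -1.   ] x [ 0.982 -0.185 -0.023] t 17.7333
```

```bash
python3 -m creep '[[[0,0.008,0,0.009,0,-0.001,0.02],[0,0.008,0,0.009,0,0,0.02],[0,0.008,0,0.009,0,0.001,0.02],[0,0.008,0,0.009,0,0.001,0.02],[0,0.008,0,0.009,0,0.002,0.02],[0,0.008,0,0.009,0,0.003,0.02]]]'
python3 lev.py
```

```text
t: 18.23
eef_pos: [0.542, -0.1241, 0.3387]
tool_rot: [0.001, 0.996, -0.093, 0.001]
contact_force: [-7.6, 1.8, 5.2]
gripper_width: 0.234
phi deg 73.6 r 0.1091 y -0.1284 F stand [-7.7  0.4  5.2] z [ 0.002 -0.002 -1.   ] x [ 0.983 -0.185  0.003] t 18.2333
```

```bash
python3 -m creep '[[[0,0.004,0,0.0086,0,0.0026,0.02],[0,0.004,0,0.0082,0,0.0036,0.02],[0,0.004,0,0.0078,0,0.0045,0.02],[0,0.004,0,0.0073,0,0.0053,0.02],[0,0.004,0,0.0068,0,0.006,0.02],[0,0.004,0,0.006,0,0.0067,0.02]]]'
python3 lev.py
```

```text
t: 18.73
eef_pos: [0.5827, -0.1322, 0.3099]
tool_rot: [-0.0, 0.996, -0.092, 0.007]
contact_force: [-6.8, 1.1, 4.1]
gripper_width: 0.235
phi deg 46.2 r 0.1052 y -0.1289 F stand [-6.9 -0.2  4.1] z [ 0.013 -0.001 -1.   ] x [ 0.983 -0.184  0.013] t 18.7333
```

```bash
python3 -m creep '[[[0,0,0,0.0064,0,0.0065,0.02],[0,0,0,0.006,0,0.007,0.02],[0,0,0,0.0055,0,0.0075,0.02],[0,0,0,0.005,0,0.0085,0.02]]]'
python3 lev.py
```

```text
t: 19.07
eef_pos: [0.5986, -0.136, 0.2794]
tool_rot: [-0.003, 0.996, -0.092, -0.004]
contact_force: [-32.5, 7.1, 26.9]
gripper_width: 0.234
phi deg 27.3 r 0.0991 y -0.1296 F stand [-33.3   1.1  26.9] z [-0.007  0.006 -1.   ] x [ 0.983 -0.184 -0.008] t 19.0667
```

```bash
python3 -m creep '[[[0,0,0,0,0,0,0.05],[0,0,0,0,0,0,0.05],[0,0,0,0,0,0,0.05],[0,0,0,0,0,-0.015,0.05],[0,0,0,0,0,-0.03,0.05],[0,0,0,0,0,-0.04,0.05],[0,0,0,0,0,-0.04,0.05]]]'
python3 lev.py
python3 - <<'E'
from plan import *
for n in("top","scene"):
    c=load(n,1);np.savez(f"{n}11.npz",**c)
A=load("top");c=dict(np.load("top11.npz"));a=(180,420,180,340)
A=cv2.resize(c["color"][a[2]:a[3],a[0]:a[1],::-1],(720,480),interpolation=cv2.INTER_CUBIC)
cv2.imwrite("pics/top11.png",A)
c=dict(np.load("scene11.npz"));a=(190,490,140,365)
cv2.imwrite("pics/scene11.png",cv2.resize(c["color"][a[2]:a[3],a[0]:a[1],::-1],(780,585),interpolation=cv2.INTER_CUBIC))
E
```

```text
t: 19.65
eef_pos: [0.5978, -0.1339, 0.3988]
tool_rot: [-0.001, 0.996, -0.091, -0.011]
contact_force: [1.1, 0.1, 0.4]
gripper_width: 0.585
phi deg 62.4 r 0.1859 y -0.1279 F stand [1.1 0.3 0.4] z [-0.021  0.005 -1.   ] x [ 0.983 -0.181 -0.022] t 19.65
```

View pics/top11.png

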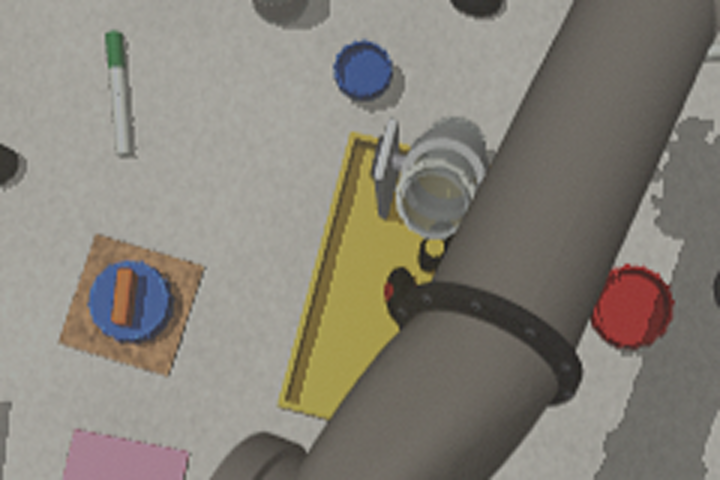

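View pics/scene11.png

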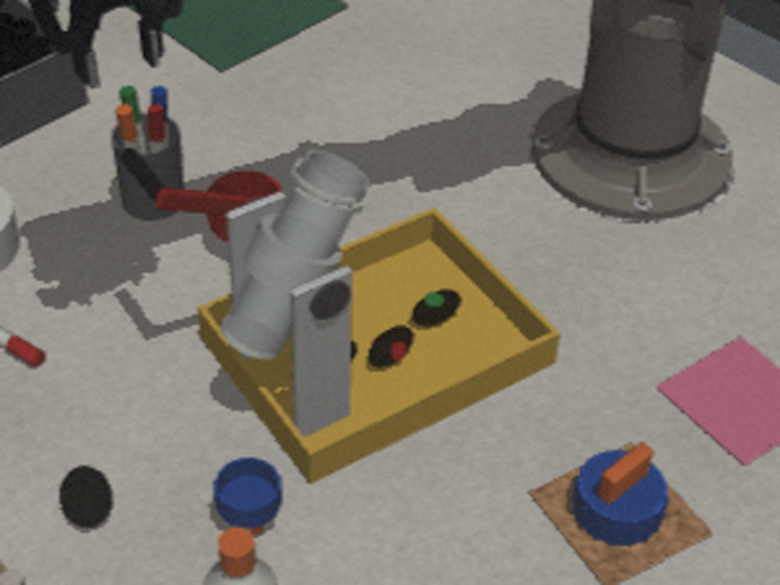

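```bash
python3 - <<'E'
from plan import *
a=np.load("scene3.npz")["color"].astype(int);b=np.load("scene11.npz")["color"].astype(int)
d=abs(a-b).sum(2)[180:330,240:345];print("scene diff lever/canister region",(d>60).sum())
cv2.imwrite("pics/diff.png",cv2.resize(np.clip(d,0,255).astype(np.uint8),None,fx=4,fy=4))
c=dict(np.load("top11.npz"));h=cv2.cvtColor(c["color"],cv2.COLOR_RGB2HSV);m=np.zeros((480,640),np.uint8)
m[250:310,195:255]=1
o=(m>0)&(h[...,0]<14)&(h[...,1]>150)&(h[...,2]>110)
P=plane(c,np.argwhere(o)[:,::-1],.094);r=cv2.minAreaRect((P[:,:2]*1000).astype(np.float32));print("bar top",o.sum(),r,P.mean(0))
bl=(m>0)&(h[...,0]>100)&(h[...,0]<125)&(h[...,1]>120)
P=plane(c,np.argwhere(bl|o)[:,::-1],.058);print("cap",cv2.minEnclosingCircle((P[:,:2]*1000).astype(np.float32)))
P=cloud(c)[o];print("depth bar",np.median(P,0))
S=dict(np.load("scene11.npz"));h=cv2.cvtColor(S["color"],cv2.COLOR_RGB2HSV);m=np.zeros((480,640),bool);m[290:370,390:470]=1
o=m&(h[...,0]<14)&(h[...,1]>150)&(h[...,2]>110);P=cloud(S)[o];P=P[P[:,2]>.09];print("scene bar top (corr)",len(P),P.mean(0)-[.0045,.0045,0])
state();to(downT([.4153,.3211,.26],89.2))
E
```

```text
scene diff lever/canister region 1748
bar top 16 ((411.5442199707031, 315.1466979980469), (11.637591361999512, 50.55752944946289), 87.65286254882812) [0.41800242 0.31585043 0.094     ]
cap ((412.76605224609375, 315.0841369628906), 38.294410705566406)
depth bar [0.4246894  0.32203794 0.07700879]
scene bar top (corr) 1 [1.11502946 0.70041668 1.04811111]
t 19.75 q [-0.467, 0.381, 0.805, 1.611, -0.285, 1.28, 0.206] pos [0.6006, -0.1356, 0.4047] x [0.983, -0.181, -0.008] z [-0.008, 0.004, -1.0] F [0.9, -0.3, -0.3] M [-0.04, -0.03, -0.03] g 0.588
rows 15 row [-0.0006, 0.0003, -0.1159] [0.0091, -0.0362, 0.0097] total deg 99.6 via [0.606, 0.153, 0.327]
```

View pics/diff.png

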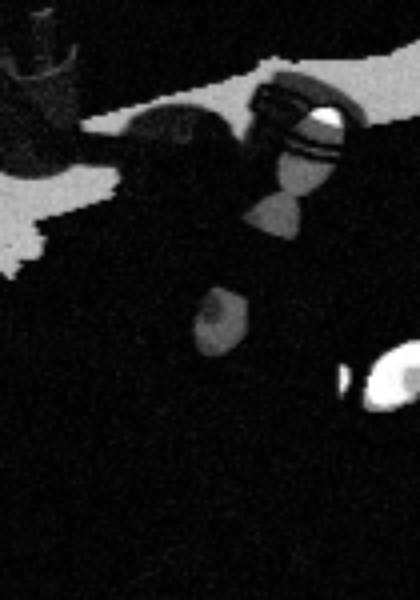

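```bash
python3 - <<'E'
from plan import *
for n in("top","scene"):
    S=dict(np.load(n+"11.npz"));P=cloud(S);h=cv2.cvtColor(S["color"],cv2.COLOR_RGB2HSV)
    near=(abs(P[...,0]-.416)<.07)&(abs(P[...,1]-.323)<.07)&(S["range_z"]>0)
    o=near&(h[...,0]<14)&(h[...,1]>130)&(P[...,2]>.065)
    Q=P[o]; print(n,"bar",len(Q),"z95",np.percentile(Q[:,2],95)); Qt=Q[Q[:,2]>.087]; 
    if len(Qt)>5: print("  top face",len(Qt),cv2.minAreaRect((Qt[:,:2]*1000).astype(np.float32)))
    b=near&(h[...,0]>98)&(h[...,0]<125)&(P[...,2]>.05)&(P[...,2]<.064)
    Q=P[b|(near&(P[...,2]>.05)&(P[...,2]<.064))]; print("  cap top",len(Q),cv2.minEnclosingCircle((Q[:,:2]*1000).astype(np.float32)),np.median(Q[:,2]))
    m=near&(P[...,2]<.012)&(h[...,0]>4)&(h[...,0]<20)&(h[...,1]>80);Q=P[m];print("  mat",cv2.minAreaRect((Q[:,:2]*1000).astype(np.float32)))
E
```

```text
top bar 65 z95 0.08017331254227518
  cap top 19 ((414.4928894042969, 316.11492919921875), 27.721837997436523) 0.05833267238471551
  mat ((415.42730712890625, 322.6007995605469), (119.98870086669922, 118.04403686523438), 77.6094741821289)
scene bar 156 z95 0.07850815516217152
  cap top 59 ((417.1500244140625, 325.7470703125), 29.74078941345215) 0.05782330025669569
  mat ((417.9327392578125, 326.1794128417969), (120.2928466796875, 120.30193328857422), 77.05838775634766)
```

```bash
python3 - <<'E'
from plan import *
for n in("top","scene"):
    S=dict(np.load(n+"11.npz"));P=cloud(S);h=cv2.cvtColor(S["color"],cv2.COLOR_RGB2HSV)
    off=np.array([.0045,.0045,0]) if n=="scene" else 0
    near=(abs(P[...,0]-.416)<.07)&(abs(P[...,1]-.323)<.07)&(S["range_z"]>0)
    Q=P[near&(P[...,2]>.070)]-off; print(n,"bar top",len(Q),cv2.minAreaRect((Q[:,:2]*1000).astype(np.float32)))
    Q=P[near&(P[...,2]>.034)]-off;Q=Q[Q[:,2]<.046]; print("  cap top",len(Q),cv2.minEnclosingCircle((Q[:,:2]*1000).astype(np.float32)))
E
```

```text
top bar top 97 ((414.78350830078125, 318.603515625), (16.801250457763672, 54.28537368774414), 89.70991516113281)
  cap top 389 ((414.3586730957031, 318.5524597167969), 41.593929290771484)
scene bar top 143 ((413.2496032714844, 318.8603820800781), (16.505876541137695, 58.23318862915039), 88.92156219482422)
  cap top 576 ((412.53436279296875, 319.46942138671875), 41.93400192260742)
```

```bash
python3 -m creep '[[[0,0,-0.116,0.009,-0.0362,0.0097,0.05],[0,0,-0.116,0.009,-0.0362,0.0097,0.05],[0,0,-0.116,0.009,-0.0362,0.0097,0.05],[0,0,-0.116,0.009,-0.0362,0.0097,0.05],[0,0,-0.116,0.009,-0.0362,0.0097,0.05],[0,0,-0.116,0.009,-0.0362,0.0097,0.05],[0,0,-0.116,0.009,-0.0362,0.0097,0.05],[0,0,-0.116,0.009,-0.0362,0.0097,0.05],[0,0,-0.116,0.009,-0.0362,0.0097,0.05],[0,0,-0.116,0.009,-0.0362,0.0097,0.05],[0,0,-0.116,0.009,-0.0362,0.0097,0.05],[0,0,-0.116,0.009,-0.0362,0.0097,0.05],[0,0,-0.116,0.009,-0.0362,0.0097,0.05],[0,0,-0.116,0.009,-0.0362,0.0097,0.05],[0,0,-0.116,0.009,-0.0362,0.0097,0.05],[0,0,0,0,0,0,0.05]]]'
python3 - <<'E'
from plan import *
state();to(downT([.4145,.3203,.16],89.2))
E
```

```text
t: 21.08
eef_pos: [0.4059, 0.3323, 0.2549]
tool_rot: [0.01, 0.679, 0.734, 0.018]
contact_force: [-1.1, -0.6, -0.9]
gripper_width: 0.583
t 21.08 q [-1.006, 0.274, 0.228, 1.998, -0.057, 0.842, 0.897] pos [0.4059, 0.3323, 0.2549] x [-0.077, 0.997, 0.009] z [0.038, 0.012, -0.999] F [-1.1, -0.6, -0.9] M [-0.05, 0.08, 0.02] g 0.583
rows 3 row [0.013, -0.0036, 0.0303] [-0.0043, 0.0018, 0.0317] total deg 5.7 via [0.412, 0.324, 0.192]
```

```bash
python3 -m creep '[[[0.013,-0.0036,0.03,-0.0043,0.0018,0.0317,0.05],[0.013,-0.0036,0.03,-0.0043,0.0018,0.0317,0.05],[0.013,-0.0036,0.03,-0.0043,0.0018,0.0317,0.05],[0,0,0,0,0,0,0.05]]]'
python3 - <<'E'
from plan import *
state();to(downT([.4145,.3203,.1205],89.2),4)
E
```

```text
t: 21.42
eef_pos: [0.4136, 0.327, 0.16]
tool_rot: [-0.002, 0.71, 0.705, 0.006]
contact_force: [-0.2, 0.5, -0.9]
gripper_width: 0.582
t 21.42 q [-0.955, 0.429, 0.21, 2.048, -0.147, 0.665, 0.915] pos [0.4136, 0.327, 0.16] x [0.007, 1.0, 0.012] z [0.007, 0.012, -1.0] F [-0.2, 0.5, -0.9] M [-0.09, 0.05, -0.01] g 0.582
rows 4 row [0.0016, -0.003, 0.0017] [-0.0018, 0.0002, 0.0099] total deg 0.9 via [0.414, 0.322, 0.13]
```

```bash
python3 -m creep '[[[0.0016,-0.003,0.0017,-0.0018,0.0002,0.01,0.05],[0.0016,-0.003,0.0017,-0.0018,0.0002,0.01,0.05],[0.0016,-0.003,0.0017,-0.0018,0.0002,0.01,0.05],[0,-0.003,0,-0.0018,0,0.008,0.05],[0,0,0,0,0,0,0.05]]]'
python3 - <<'E'
from plan import *
state();to(downT([.4145,.3203,.1205],89.2),1)
E
```

```text
t: 21.83
eef_pos: [0.4172, 0.3218, 0.1226]
tool_rot: [0.001, 0.711, 0.703, 0.004]
contact_force: [0.1, -0.2, -0.4]
gripper_width: 0.581
t 21.83 q [-0.934, 0.493, 0.197, 2.063, -0.163, 0.591, 0.934] pos [0.4172, 0.3218, 0.1226] x [0.012, 1.0, 0.004] z [0.008, 0.004, -1.0] F [0.1, -0.2, -0.4] M [0.04, 0.04, -0.02] g 0.581
rows 1 row [0.0076, -0.0042, 0.0024] [-0.0016, -0.0027, 0.0021] total deg 0.5 via [0.414, 0.32, 0.12]
```

```bash
python3 -m creep '[[[0.0076,-0.0042,0.0024,-0.0016,-0.0027,0.002,0.04],[0,0,0,0,0,0,0.03],[0,0,0,0,0,0,0.0],[0,0,0,0,0,0,0.0],[0,0,0,0,0,0,0],[0,0,0,0,0,0,0]]]' 30
python3 - <<'E'
from plan import *
state();to(downT([.4145,.3203,.1205],89.2),1)
E
```

```text
t: 22.33
eef_pos: [0.4151, 0.3212, 0.1226]
tool_rot: [-0.0, 0.712, 0.702, 0.002]
contact_force: [-0.3, -0.1, -0.3]
gripper_width: 0.177
t 22.33 q [-0.933, 0.492, 0.195, 2.065, -0.165, 0.595, 0.933] pos [0.4151, 0.3212, 0.1226] x [0.014, 1.0, 0.003] z [0.002, 0.003, -1.0] F [-0.3, -0.1, -0.3] M [-0.03, 0.02, 0.03] g 0.177
rows 1 row [0.002, -0.0028, 0.0002] [-0.0009, -0.0006, 0.0021] total deg 0.2 via [0.415, 0.32, 0.121]
```

```bash
python3 -m creep '[[[0,0,0,0,0,-0.01,0],[0,0,0,0,0,-0.03,0],[0,0,0,0,0,-0.04,0],[0,0,0,0,0,-0.04,0],[0,0,0,0,0,-0.03,0]]]' 80
python3 - <<'E'
from plan import *
state();G=capT(190,.023+.065,.0646,-.0003,.0012);print(G.round(3));to(G)
E
```

```text
t: 22.75
eef_pos: [0.4116, 0.3178, 0.2737]
tool_rot: [0.0, 0.712, 0.702, -0.006]
contact_force: [0.5, 1.6, -0.6]
gripper_width: 0.171
t 22.75 q [-0.996, 0.263, 0.259, 1.963, -0.082, 0.938, 0.861] pos [0.4116, 0.3178, 0.2737] x [0.014, 1.0, -0.009] z [-0.009, -0.009, -1.0] F [0.5, 1.6, -0.6] M [0.06, 0.01, 0.01] g 0.171
[[ 0.03   0.87   0.492  0.413]
 [ 0.996  0.017 -0.09   0.031]
 [-0.087  0.492 -0.866  0.394]
 [ 0.     0.     0.     1.   ]]
rows 8 row [-0.0656, -0.01, -0.0005] [-0.0365, 0.0038, -0.0131] total deg 30.4 via [0.42, 0.137, 0.346]
```

```bash
python3 - <<'E'
from plan import *
G=capT(190,.023+.065,.0646,-.0003,.0012);G[:3,3]+=[0.01,.1,.035];to(G)
E
```

```text
rows 7 row [-0.0749, -0.0114, -0.0006] [-0.0276, 0.0067, -0.0203] total deg 30.4 via [0.428, 0.21, 0.36]
```

```bash
python3 -m creep '[[[-0.075,-0.011,0,-0.0276,0.0067,-0.0203,0],[-0.075,-0.011,0,-0.0276,0.0067,-0.0203,0],[-0.075,-0.011,0,-0.0276,0.0067,-0.0203,0],[-0.075,-0.011,0,-0.0276,0.0067,-0.0203,0],[-0.075,-0.011,0,-0.0276,0.0067,-0.0203,0],[-0.075,-0.011,0,-0.0276,0.0067,-0.0203,0],[-0.075,-0.011,0,-0.0276,0.0067,-0.0203,0],[0,0,0,0,0,0,0]]]'
python3 - <<'E'
from plan import *
state();G=capT(190,.023+.065,.0646,-.0003,.0012);to(G)
E
```

```text
t: 23.42
eef_pos: [0.4237, 0.1211, 0.4478]
tool_rot: [0.221, 0.687, 0.672, 0.167]
contact_force: [0.1, -0.3, -1.8]
gripper_width: 0.171
t 23.42 q [-0.993, -0.288, 0.268, 2.153, 0.612, 0.97, 0.549] pos [0.4237, 0.1211, 0.4478] x [0.042, 0.997, -0.067] z [0.526, -0.079, -0.847] F [0.1, -0.3, -1.8] M [0.11, 0.7, 0.03] g 0.171
rows 3 row [0.013, -0.0035, -0.0069] [-0.0287, -0.0124, 0.0159] total deg 2.6 via [0.417, 0.061, 0.412]
```

```bash
python3 -m creep '[[[0.013,-0.0035,-0.007,-0.0287,-0.0124,0.0159,0],[0.013,-0.0035,-0.007,-0.0287,-0.0124,0.0159,0],[0.013,-0.0035,-0.007,-0.0287,-0.0124,0.0159,0],[0,0,0,0,0,0,0]]]'
python3 - <<'E'
from plan import *
from chk import rel
state();rel();G=capT(190,.023+.050,.0646,-.0003,.0012);to(G)
I=[]
for n in("top","scene"):
    c=load(n,1);a=(270,370,190,290) if n=="top" else (260,380,140,260)
    I.append(cv2.resize(c["color"][a[2]:a[3],a[0]:a[1],::-1],(400,400),interpolation=cv2.INTER_CUBIC))
cv2.imwrite("pics/b12.png",np.hstack(I))
E
```

```text
t: 23.75
eef_pos: [0.411, 0.0269, 0.3963]
tool_rot: [0.211, 0.686, 0.679, 0.153]
contact_force: [-0.1, -0.5, -2.0]
gripper_width: 0.169
t 23.75 q [-0.752, -0.332, 0.28, 2.284, 0.553, 0.81, 0.782] pos [0.411, 0.0269, 0.3963] x [0.03, 0.997, -0.076] z [0.496, -0.081, -0.864] F [-0.1, -0.5, -2.0] M [0.05, 0.67, -0.03] g 0.169
theta -170.3 u,v(mm) [-0.4 -3.5] h(mm over home@60) 72.1 ztilt [ 0.003  0.01  -1.   ] F rim [-1.  -0.5 -1.7] M [-0.07  0.67  0.01]
rows 1 row [0.0048, -0.0093, -0.0058] [0.0044, 0.0008, 0.0175] total deg 0.7 via [0.421, 0.03, 0.381]
```

View pics/b12.png

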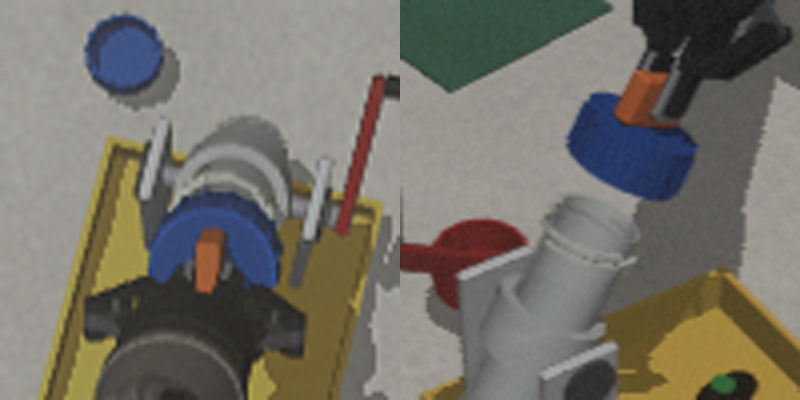

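```bash
python3 -m creep '[[[0.005,-0.009,-0.006,0.0044,0.0008,0.008,0],[0,0,0,0,0,0.012,0],[0,0,0,0,0,0,0]]]'
python3 chk.py
```

```text
t: 24.1
eef_pos: [0.4255, 0.0375, 0.3836]
tool_rot: [0.214, 0.683, 0.682, 0.153]
contact_force: [-0.6, -0.1, -2.1]
gripper_width: 0.168
t 24.1 q [-0.76, -0.279, 0.29, 2.284, 0.571, 0.76, 0.759] pos [0.4255, 0.0375, 0.3836] x [0.023, 0.996, -0.083] z [0.5, -0.083, -0.862] F [-0.6, -0.1, -2.1] M [0.05, 0.68, -0.04] g 0.168
theta -169.8 u,v(mm) [3.9 9.6] h(mm over home@60) 54.9 ztilt [ 0.008  0.008 -1.   ] F rim [-1.6 -0.2 -1.5] M [-0.08  0.67 -0.  ]
```

```bash
python3 -m creep '[[[0,0,0,0,0,0,0],[0,0,0,0,0,0,0]]]'
python3 - <<'E'
from plan import *
from chk import rel
rel();G=capT(190,.023+.035,.0646,-.0003,.0012);to(G,2)
E
```

```text
t: 24.27
eef_pos: [0.4261, 0.0404, 0.3838]
tool_rot: [0.214, 0.681, 0.683, 0.152]
contact_force: [0.1, -0.0, -0.8]
gripper_width: 0.173
theta -169.5 u,v(mm) [ 4.1 12.5] h(mm over home@60) 55.0 ztilt [ 0.007  0.009 -1.   ] F rim [-0.3  0.  -0.8] M [-0.01  0.64  0.03]
rows 2 row [0.0045, -0.0037, 0.0039] [-0.0052, -0.0032, 0.0077] total deg 0.8 via [0.428, 0.029, 0.368]
```

```bash
python3 -m creep '[[[0.0045,-0.0037,0.004,-0.0052,-0.0032,0.0,0],[0.0045,-0.0037,0.004,-0.0045,-0.002,0.0,0],[0,0,0,0,0,0,0]]]'
python3 chk.py
python3 -m creep '[[[0,0,0,0,0,0,0]]]'; python3 chk.py|tail -1
```

```text
t: 24.52
eef_pos: [0.4213, 0.0319, 0.3828]
tool_rot: [0.212, 0.684, 0.682, 0.148]
contact_force: [-0.4, 0.4, -0.2]
gripper_width: 0.17
t 24.52 q [-0.752, -0.287, 0.289, 2.287, 0.565, 0.771, 0.77] pos [0.4213, 0.0319, 0.3828] x [0.027, 0.996, -0.087] z [0.492, -0.089, -0.866] F [-0.4, 0.4, -0.2] M [0.11, 0.6, 0.02] g 0.17
theta -169.8 u,v(mm) [0.8 3.3] h(mm over home@60) 55.8 ztilt [-0.     0.001 -1.   ] F rim [-0.5  0.4  0.1] M [0.01 0.61 0.02]
t: 24.6
eef_pos: [0.4212, 0.0318, 0.383]
tool_rot: [0.212, 0.685, 0.681, 0.148]
contact_force: [-0.8, -0.4, -0.1]
gripper_width: 0.171
theta -169.9 u,v(mm) [0.8 3.1] h(mm over home@60) 56.0 ztilt [ 0.     0.001 -1.   ] F rim [-0.7 -0.6  0.2] M [-0.01  0.65 -0.02]
```

```bash
python3 -m creep '[[[0,0,0,-0.0018,-0.001,0.004,0],[0,0,0,0,0,0.006,0],[0,0,0,0,0,0.005,0]]]'
python3 chk.py
```

```text
t: 24.85
eef_pos: [0.4282, 0.0284, 0.3701]
tool_rot: [0.213, 0.685, 0.681, 0.15]
contact_force: [0.4, -0.1, -1.0]
gripper_width: 0.172
t 24.85 q [-0.746, -0.261, 0.31, 2.301, 0.575, 0.722, 0.77] pos [0.4282, 0.0284, 0.3701] x [0.028, 0.996, -0.085] z [0.495, -0.087, -0.865] F [0.4, -0.1, -1.0] M [0.09, 0.68, -0.05] g 0.172
theta -169.9 u,v(mm) [0.8 1. ] h(mm over home@60) 41.1 ztilt [ 0.003  0.003 -1.   ] F rim [-0.2 -0.  -1. ] M [-0.05  0.69 -0.03]
```

```bash
python3 -m creep '[[[0,0,0,0,-0.001,0.004,0],[0,0,0,0,0,0.004,0],[0,0,0,0,0,0.004,0]]]'
python3 chk.py
```

```text
t: 25.1
eef_pos: [0.4337, 0.0268, 0.3573]
tool_rot: [0.213, 0.685, 0.681, 0.149]
contact_force: [0.4, -0.1, -0.9]
gripper_width: 0.176
t 25.1 q [-0.741, -0.232, 0.325, 2.312, 0.584, 0.679, 0.765] pos [0.4337, 0.0268, 0.3573] x [0.028, 0.996, -0.085] z [0.494, -0.088, -0.865] F [0.4, -0.1, -0.9] M [0.15, 0.66, 0.05] g 0.176
theta -170.0 u,v(mm) [-0.6  0.5] h(mm over home@60) 27.1 ztilt [ 0.002  0.002 -1.   ] F rim [-0.1 -0.  -1. ] M [0.05 0.68 0.03]
```

```bash
python3 -m creep '[[[0,0,0,0.0005,0,0.002,0],[0,0,0,0,0,0.002,0],[0,0,0,0,0,0.002,0]]]'
python3 chk.py
```

```text
t: 25.35
eef_pos: [0.4371, 0.0267, 0.3506]
tool_rot: [0.212, 0.685, 0.681, 0.148]
contact_force: [-0.1, 0.1, 0.0]
gripper_width: 0.17
t 25.35 q [-0.739, -0.214, 0.332, 2.317, 0.588, 0.658, 0.762] pos [0.4371, 0.0267, 0.3506] x [0.028, 0.996, -0.087] z [0.492, -0.089, -0.866] F [-0.1, 0.1, 0.0] M [0.12, 0.69, -0.01] g 0.17
theta -169.9 u,v(mm) [-1.1  1. ] h(mm over home@60) 19.6 ztilt [ 0.     0.001 -1.   ] F rim [-0.1  0.1  0.1] M [-0.01  0.7  -0.01]
```

```bash
python3 -m creep '[[[0,0,0,0,0.0005,0.0012,0],[0,0,0,0,0,0.001,0],[0,0,0,0,0,0.001,0]]]'
python3 chk.py|tail -1
python3 -m creep '[[[0,0,0,0,0.0,0.001,0],[0,0,0,0,0,0.001,0]]]'
python3 chk.py|tail -1
```

```text
t: 25.6
eef_pos: [0.4394, 0.0264, 0.3477]
tool_rot: [0.212, 0.685, 0.681, 0.148]
contact_force: [-0.7, 0.0, -1.1]
gripper_width: 0.17
theta -169.9 u,v(mm) [-0.5  1.2] h(mm over home@60) 15.9 ztilt [ 0.     0.001 -1.   ] F rim [-1.1 -0.1 -0.6] M [ 0.01  0.63 -0.05]
t: 25.77
eef_pos: [0.4405, 0.0265, 0.3466]
tool_rot: [0.213, 0.685, 0.681, 0.148]
contact_force: [-17.3, -0.0, 18.0]
gripper_width: 0.167
theta -169.9 u,v(mm) [-0.1  1.4] h(mm over home@60) 14.4 ztilt [ 0.001  0.001 -1.   ] F rim [-5.8 -3.2 24.1] M [-0.8   1.94  0.09]
```

```bash
python3 -m creep '[[[0,0,0.08,0,0,0.0,0],[0,0,0.12,0,0,0.0003,0],[0,0,0.12,0,0,0.0005,0],[0,0,0.12,0,0,0.0005,0]]]' 100
python3 chk.py|tail -1
```

```text
t: 26.1
eef_pos: [0.4408, 0.0262, 0.346]
tool_rot: [0.174, 0.821, 0.51, 0.192]
contact_force: [-0.7, 0.2, -1.2]
gripper_width: 0.166
theta 164.1 u,v(mm) [-0.1  1.2] h(mm over home@60) 13.8 ztilt [ 0.001  0.001 -1.   ] F rim [-1.2  0.1 -0.7] M [0.03 0.93 0.04]
```

```bash
python3 -m creep '[[[0,0,0.12,0,0,0.0005,0],[0,0,0.12,0,0,0.0005,0],[0,0,0.12,0,0,0.0005,0],[0,0,0.12,0,0,0.0005,0],[0,0,0.12,0,0,0.0005,0],[0,0,0.12,0,0,0.0005,0]]]'
python3 chk.py|tail -1
```

```text
t: 26.6
eef_pos: [0.4422, 0.0259, 0.3434]
tool_rot: [0.091, 0.95, 0.174, 0.243]
contact_force: [-0.3, -0.6, -0.2]
gripper_width: 0.17
theta 121.1 u,v(mm) [-0.2  1.1] h(mm over home@60) 10.8 ztilt [ 0.001  0.001 -1.   ] F rim [-0.2 -0.7 -0.1] M [ 0.    0.6  -0.03]
```

```bash
python3 -m creep '[[[0,0,0.12,0,0,0.0005,0],[0,0,0.12,0,0,0.0005,0],[0,0,0.12,0,0,0.0005,0],[0,0,0.12,0,0,0.0005,0],[0,0,0.12,0,0,0.0005,0],[0,0,0.12,0,0,0.0005,0],[0,0,0.12,0,0,0.0005,0],[0,0,0.12,0,0,0.0005,0]]]'
python3 chk.py|tail -1
```

```text
t: 27.27
eef_pos: [0.4439, 0.0256, 0.3398]
tool_rot: [-0.036, 0.917, -0.303, 0.257]
contact_force: [0.3, 0.3, -1.5]
gripper_width: 0.166
theta 63.8 u,v(mm) [-0.5  1.1] h(mm over home@60) 6.8 ztilt [ 0.001  0.001 -1.   ] F rim [-0.5  0.4 -1.4] M [-0.01  0.66 -0.  ]
```

```bash
python3 -m creep '[[[0,0,0.12,0,0,0.0005,0],[0,0,0.12,0,0,0.0005,0],[0,0,0.12,0,0,0.0005,0],[0,0,0.12,0,0,0.0005,0],[0,0,0.12,0,0,0.0005,0],[0,0,0.12,0,0,0.0005,0]]]'
python3 chk.py|tail -1
```

```text
t: 27.77
eef_pos: [0.4459, 0.0256, 0.3376]
tool_rot: [-0.128, 0.742, -0.618, 0.226]
contact_force: [-1.9, 0.0, 4.8]
gripper_width: 0.17
theta 20.8 u,v(mm) [0.1 1.5] h(mm over home@60) 3.9 ztilt [ 0.003  0.002 -1.   ] F rim [ 0.8 -0.3  5.1] M [-0.35  0.45  0.04]
```

Continue more slowly to the stop.

```bash
python3 -m creep '[[[0,0,0.08,0,0,0.0003,0],[0,0,0.08,0,0,0.0003,0],[0,0,0.06,0,0,0.0003,0],[0,0,0.06,0,0,0.0002,0]]]'
python3 chk.py
python3 -m creep '[[[0,0,0.06,0,0,0.0002,0],[0,0,0.06,0,0,0.0002,0]]]'
python3 chk.py|tail -1
```

```text
t: 28.1
eef_pos: [0.4468, 0.0256, 0.338]
tool_rot: [0.161, -0.642, 0.721, -0.206]
contact_force: [-2.1, -0.2, 2.3]
gripper_width: 0.166
t 28.1 q [-0.289, -0.13, -0.049, 2.301, 0.481, 0.554, -2.383] pos [0.4468, 0.0256, 0.338] x [-0.123, -0.992, 0.032] z [0.496, -0.09, -0.864] F [-2.1, -0.2, 2.3] M [-0.13, 0.71, 0.02] g 0.166
theta 3.8 u,v(mm) [1.1 1.7] h(mm over home@60) 3.8 ztilt [ 0.005  0.002 -1.   ] F rim [-0.6 -0.6  3. ] M [-0.21  0.67  0.14]
t: 28.27
eef_pos: [0.4471, 0.0253, 0.3382]
tool_rot: [0.174, -0.596, 0.759, -0.196]
contact_force: [-3.3, -1.9, 1.4]
gripper_width: 0.166
theta -3.4 u,v(mm) [1.5 1.4] h(mm over home@60) 3.8 ztilt [ 0.006  0.001 -1.   ] F rim [-1.8 -2.5  2.6] M [-0.65  0.82  0.1 ]
```

```bash
python3 -m creep '[[[0,0,0.06,0,-0.0,0.0003,0],[0,0,0.06,0,0,0.0003,0]]]'
python3 chk.py|tail -1
python3 - <<'E'
from plan import *
I=[]
for n in("top","scene"):
    c=load(n,1);a=(270,370,190,290) if n=="top" else (260,380,140,260)
    I.append(cv2.resize(c["color"][a[2]:a[3],a[0]:a[1],::-1],(400,400),interpolation=cv2.INTER_CUBIC))
cv2.imwrite("pics/b13.png",np.hstack(I))
E
```

```text
t: 28.43
eef_pos: [0.4467, 0.025, 0.3378]
tool_rot: [0.185, -0.547, 0.795, -0.185]
contact_force: [-6.8, 0.5, 5.3]
gripper_width: 0.166
theta -10.5 u,v(mm) [1.  1.1] h(mm over home@60) 3.6 ztilt [ 0.005 -0.001 -1.   ] F rim [-3.2 -0.7  8. ] M [-0.07  1.45  0.33]
```

View pics/b13.png

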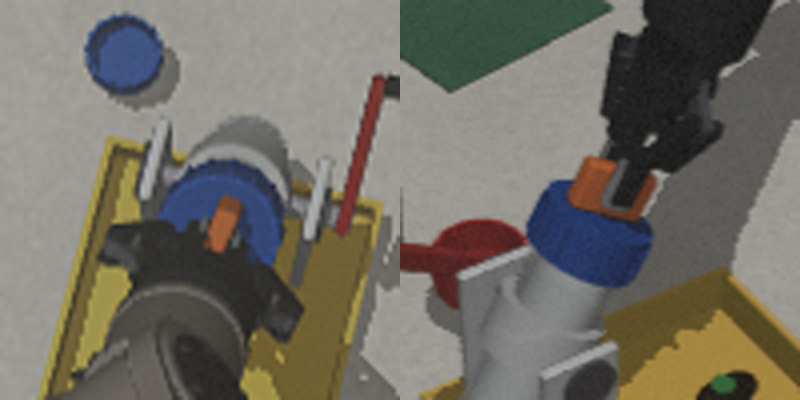

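```bash
python3 -m creep '[[[0,0,0.06,0,0,0.0002,0],[0,0,0.06,0,0,0.0002,0]]]'
python3 chk.py
python3 -m creep '[[[0,0,0.06,0,0,0,0],[0,0,0.06,0,0,0,0]]]'
python3 chk.py
```

```text
t: 28.7
eef_pos: [0.4462, 0.0251, 0.3376]
tool_rot: [0.195, -0.498, 0.827, -0.173]
contact_force: [-0.9, 0.0, 0.4]
gripper_width: 0.166
t 28.7 q [-0.245, -0.127, -0.089, 2.299, 0.474, 0.552, -2.748] pos [0.4462, 0.0251, 0.3376] x [-0.428, -0.891, -0.15] z [0.495, -0.092, -0.864] F [-0.9, 0.0, 0.4] M [-0.12, 0.91, 0.12] g 0.166
theta -17.5 u,v(mm) [0.5 1.1] h(mm over home@60) 3.7 ztilt [ 0.004 -0.001 -1.   ] F rim [-0.5 -0.1  0.8] M [-0.19  0.87  0.25]
t: 28.87
eef_pos: [0.4458, 0.0251, 0.3372]
tool_rot: [0.205, -0.446, 0.856, -0.161]
contact_force: [0.5, 0.1, -1.1]
gripper_width: 0.17
t 28.87 q [-0.231, -0.126, -0.103, 2.299, 0.473, 0.551, -2.87] pos [0.4458, 0.0251, 0.3372] x [-0.517, -0.83, -0.207] z [0.495, -0.093, -0.864] F [0.5, 0.1, -1.1] M [-0.33, 0.76, 0.7] g 0.17
theta -24.5 u,v(mm) [-0.1  1.1] h(mm over home@60) 3.6 ztilt [ 0.004 -0.002 -1.   ] F rim [-0.2  0.2 -1.2] M [-0.05  0.68  0.84]
```

```bash
python3 -m creep '[[[0,0,0.03,0,0,0,0]]]'
python3 chk.py
```

```text
t: 28.95
eef_pos: [0.4457, 0.0252, 0.3371]
tool_rot: [0.207, -0.433, 0.863, -0.158]
contact_force: [1.0, -1.6, -1.6]
gripper_width: 0.167
t 28.95 q [-0.221, -0.126, -0.112, 2.299, 0.472, 0.551, -2.899] pos [0.4457, 0.0252, 0.3371] x [-0.539, -0.813, -0.22] z [0.495, -0.093, -0.864] F [1.0, -1.6, -1.6] M [-0.47, 0.69, 0.64] g 0.167
theta -26.2 u,v(mm) [-0.3  1.1] h(mm over home@60) 3.6 ztilt [ 0.004 -0.003 -1.   ] F rim [ 0.3 -1.4 -2. ] M [-0.19  0.59  0.85]
```

```bash
python3 -m creep '[[[0,0,0,0,0,0,0.05],[0,0,0,0,0,0,0.05],[0,0,0,0,0,0,0.05],[0,0,0,0,0,-0.015,0.05],[0,0,0,0,0,-0.025,0.05],[0,0,0,0,0,-0.025,0.05]]]' 40
python3 - <<'E'
from plan import *
from chk import rel
state();rel();to(capT(64,.023+.07,.0646,-.0003,.0011))
I=[]
for n in("top","scene"):
    c=load(n,1);np.savez(n+"14.npz",**c);a=(270,370,190,290) if n=="top" else (260,380,140,260)
    I.append(cv2.resize(c["color"][a[2]:a[3],a[0]:a[1],::-1],(400,400),interpolation=cv2.INTER_CUBIC))
cv2.imwrite("pics/b14.png",np.hstack(I))
E
```

```text
t: 29.45
eef_pos: [0.413, 0.0308, 0.3913]
tool_rot: [0.204, -0.435, 0.863, -0.157]
contact_force: [-0.5, 0.3, 0.6]
gripper_width: 0.59
t 29.45 q [-0.251, -0.254, -0.12, 2.261, 0.369, 0.717, -2.811] pos [0.413, 0.0308, 0.3913] x [-0.539, -0.815, -0.214] z [0.488, -0.095, -0.868] F [-0.5, 0.3, 0.6] M [0.07, 0.49, 0.02] g 0.59
theta -26.0 u,v(mm) [-1.9  0.7] h(mm over home@60) 67.1 ztilt [-0.003 -0.005 -1.   ] F rim [-0.2  0.2  0.8] M [-0.01  0.5   0.03]
rows 14 row [0.0004, -0.0003, -0.1123] [0.0, -0.0001, -0.0005] total deg 90.0 via [0.412, 0.031, 0.396]
```

View pics/b14.png

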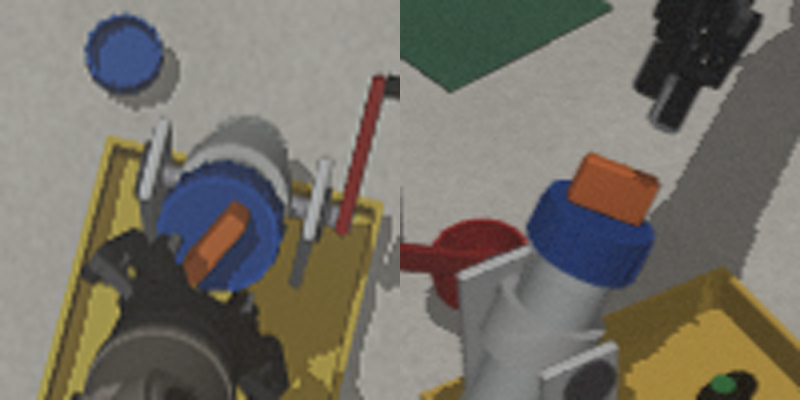

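```bash
python3 - <<'E'
from plan import *
Rr=rimR()
for f in("top0","top14","scene0","scene14"):
    c=dict(np.load(f+".npz"));P=cloud(c);h=cv2.cvtColor(c["color"],cv2.COLOR_RGB2HSV)
    Q=(P-HINGE)@Rr
    if "scene" in f: Q=(P-[.0045,.0045,0]-HINGE)@Rr
    near=(np.hypot(Q[...,0],Q[...,1])<.038)&(c["range_z"]>0)
    b=near&(h[...,0]>98)&(h[...,0]<125)&(h[...,1]>110)&(abs(Q[...,2]-.1)<.012)
    o=near&(h[...,0]<15)&(h[...,1]>130)&(Q[...,2]>.11)
    X=Q[b];C=np.c_[X[:,:2],np.ones(len(X))];s=np.linalg.lstsq(C,X[:,2],rcond=None)[0]
    bt=Q[o]; z95=np.percentile(bt[:,2],90); T=bt[bt[:,2]>z95-.005]
    print(f,len(X),"cap top w",(np.median(X[:,2])*1e3).round(2),"slope deg",np.degrees(s[:2]).round(2),"at0",(s[2]*1e3).round(2),"bartop",len(T),(np.median(T[:,2])*1e3).round(2),"ang",cv2.minAreaRect((T[:,:2]*1000).astype(np.float32))[1:])
E
```

```text
top0 398 cap top w 100.52 slope deg [-0.04  0.33] at0 100.46 bartop 94 137.03 ang ((54.232059478759766, 14.492935180664062), 0.06605013459920883)
top14 367 cap top w 100.0 slope deg [ 0.69 -0.5 ] at0 99.89 bartop 79 136.65 ang ((13.861631393432617, 51.28933334350586), 63.72702407836914)
scene0 305 cap top w 100.35 slope deg [-5.68 -3.93] at0 100.6 bartop 82 135.43 ang ((15.569731712341309, 51.87679672241211), 82.81977844238281)
scene14 285 cap top w 99.78 slope deg [-6.29 -5.83] at0 100.93 bartop 92 134.62 ang ((16.385711669921875, 51.34356689453125), 62.768943786621094)
```

```bash
python3 -m creep '[[[0,0,-0.12,0,0,-0.001,0.05],[0,0,-0.12,0,0,0,0.05],[0,0,-0.12,0,0,0,0.05],[0,0,-0.12,0,0,0,0.05],[0,0,-0.12,0,0,0,0.05],[0,0,-0.12,0,0,0,0.05],[0,0,-0.12,0,0,0,0.05],[0,0,-0.12,0,0,0,0.05],[0,0,-0.12,0,0,0,0.05],[0,0,-0.12,0,0,0,0.05],[0,0,-0.12,0,0,0,0.05],[0,0,-0.12,0,0,0,0.05],[0,0,-0.12,0,0,0,0.05],[0,0,-0.12,0,0,0,0.05],[0,0,-0.12,0,0,0,0.05],[0,0,-0.12,0,0,0,0.05]]]'
python3 chk.py
python3 -m creep '[[[0,0,-0.12,0,0,0,0.05],[0,0,-0.12,0,0,0,0.05],[0,0,-0.12,0,0,0,0.05],[0,0,-0.12,0,0,0,0.05],[0,0,-0.12,0,0,0,0.05],[0,0,-0.12,0,0,0,0.05],[0,0,-0.12,0,0,0,0.05],[0,0,-0.12,0,0,0,0.05],[0,0,-0.12,0,0,0,0.05]]]'
python3 chk.py
python3 - <<'E'
from plan import *
to(capT(154,.023+.03,.0646,-.0003,.0011))
E
```

```text
t: 30.88
eef_pos: [0.4166, 0.0308, 0.391]
tool_rot: [0.02, 0.96, -0.102, 0.262]
contact_force: [0.7, 0.2, 0.5]
gripper_width: 0.584
t 30.88 q [-0.635, -0.289, 0.186, 2.28, 0.523, 0.769, -0.968] pos [0.4166, 0.0308, 0.391] x [0.842, -0.185, 0.506] z [0.498, -0.093, -0.862] F [0.7, 0.2, 0.5] M [0.1, 0.5, -0.0] g 0.584
theta 88.3 u,v(mm) [1.  1.4] h(mm over home@60) 65.0 ztilt [ 0.007 -0.001 -1.   ] F rim [0.8 0.3 0.2] M [ 0.01  0.51 -0.01]
t: 31.63
eef_pos: [0.4182, 0.0305, 0.3869]
tool_rot: [0.157, 0.866, 0.425, 0.21]
contact_force: [-0.5, -0.1, 0.8]
gripper_width: 0.58
t 31.63 q [-0.819, -0.313, 0.331, 2.291, 0.601, 0.802, 0.081] pos [0.4182, 0.0305, 0.3869] x [0.55, 0.803, 0.229] z [0.497, -0.094, -0.863] F [-0.5, -0.1, 0.8] M [0.13, 0.5, 0.01] g 0.58
theta 152.7 u,v(mm) [0.4 1.4] h(mm over home@60) 60.7 ztilt [ 0.007 -0.003 -1.   ] F rim [ 0.  -0.2  0.9] M [ 0.04  0.51 -0.01]
rows 1 row [0.0073, -0.0005, -0.022] [-0.0006, -0.0007, 0.0261] total deg 1.3 via [0.43, 0.028, 0.364]
```

```bash
python3 -m creep '[[[0.007,0,-0.022,-0.0006,-0.0007,0.012,0.05],[0,0,0,0,0,0.015,0.05],[0,0,0,0,0,0.012,0.05],[0,0,0,0,0,0.008,0.05],[0,0,0,0,0,0,0.05]]]'
python3 chk.py
```

```text
t: 32.05
eef_pos: [0.4425, 0.0267, 0.3434]
tool_rot: [0.157, 0.859, 0.441, 0.207]
contact_force: [0.6, -0.1, -0.1]
gripper_width: 0.584
t 32.05 q [-0.819, -0.206, 0.413, 2.324, 0.623, 0.642, 0.115] pos [0.4425, 0.0267, 0.3434] x [0.525, 0.823, 0.217] z [0.495, -0.088, -0.865] F [0.6, -0.1, -0.1] M [0.07, 0.54, -0.03] g 0.584
theta 154.7 u,v(mm) [-0.  2.] h(mm over home@60) 10.8 ztilt [ 0.003  0.003 -1.   ] F rim [ 0.5  0.1 -0.4] M [-0.04  0.55 -0.01]
```

```bash
python3 -m creep '[[[0,0,0,-0.0007,-0.0005,0.006,0.05],[0,0,0,0,0,0,0.03],[0,0,0,0,0,0,0],[0,0,0,0,0,0,0],[0,0,0,0,0,0,0],[0,0,0,0,0,0,0]]]' 30
python3 chk.py
python3 -m creep '[[[0,0,0.05,0,0,0,0],[0,0,0.06,0,0,0,0],[0,0,0.06,0,0,0,0]]]' 100
python3 chk.py
```

```text
t: 32.55
eef_pos: [0.4447, 0.0256, 0.3373]
tool_rot: [0.157, 0.859, 0.441, 0.207]
contact_force: [5.6, 0.7, -5.5]
gripper_width: 0.179
t 32.55 q [-0.816, -0.192, 0.421, 2.329, 0.627, 0.621, 0.113] pos [0.4447, 0.0256, 0.3373] x [0.526, 0.822, 0.217] z [0.494, -0.088, -0.865] F [5.6, 0.7, -5.5] M [0.21, 0.32, -0.02] g 0.179
theta 154.7 u,v(mm) [-1.1  1.3] h(mm over home@60) 4.2 ztilt [ 0.002  0.002 -1.   ] F rim [ 1.9  1.7 -7.5] M [ 0.12  0.35 -0.09]
t: 32.8
eef_pos: [0.4441, 0.0258, 0.337]
tool_rot: [0.141, 0.892, 0.369, 0.219]
contact_force: [-3.3, 2.1, 2.1]
gripper_width: 0.168
t 32.8 q [-0.791, -0.188, 0.396, 2.33, 0.622, 0.616, -0.048] pos [0.4441, 0.0258, 0.337] x [0.632, 0.72, 0.287] z [0.495, -0.089, -0.864] F [-3.3, 2.1, 2.1] M [0.33, 1.14, 0.36] g 0.168
theta 145.3 u,v(mm) [-1.8  1.4] h(mm over home@60) 4.3 ztilt [ 0.003  0.002 -1.   ] F rim [-2.1  1.4  3.6] M [0.28 1.18 0.25]
```

```bash
python3 -m creep '[[[0,0,0.1,0,0,0,0],[0,0,0.1,0,0,0,0],[0,0,0.1,0,0,0,0]]]' 100
python3 chk.py|tail -1
python3 -m creep '[[[0,0,0.1,0,0,0,0],[0,0,0.1,0,0,0,0],[0,0,0.1,0,0,0,0]]]' 100
python3 chk.py|tail -1
```

```text
t: 33.05
eef_pos: [0.4439, 0.0263, 0.3378]
tool_rot: [0.105, 0.938, 0.227, 0.239]
contact_force: [0.1, 0.1, -0.3]
gripper_width: 0.163
theta 127.6 u,v(mm) [-1.6  1.9] h(mm over home@60) 5.1 ztilt [ 0.005  0.003 -1.   ] F rim [-0.1  0.1 -0.3] M [ 0.03  0.62 -0.04]
t: 33.3
eef_pos: [0.4436, 0.0267, 0.3383]
tool_rot: [0.066, 0.962, 0.077, 0.253]
contact_force: [-0.1, -0.1, -0.6]
gripper_width: 0.17
theta 109.5 u,v(mm) [-1.7  2.2] h(mm over home@60) 5.8 ztilt [ 0.005  0.004 -1.   ] F rim [-0.3 -0.1 -0.5] M [-0.04  0.65 -0.06]
```

```bash
python3 - <<'E'
from plan import *
I=[]
for n in("top","scene"):
    c=load(n,1);np.savez(n+"15.npz",**c);a=(280,360,210,290) if n=="top" else (280,360,160,240)
    I.append(cv2.resize(c["color"][a[2]:a[3],a[0]:a[1],::-1],(400,400),interpolation=cv2.INTER_CUBIC))
cv2.imwrite("pics/b15.png",np.hstack(I))
Rr=rimR()
for f in("top15","scene15"):
    c=dict(np.load(f+".npz"));P=cloud(c);h=cv2.cvtColor(c["color"],cv2.COLOR_RGB2HSV)
    Q=(P-HINGE)@Rr
    if "scene" in f: Q=(P-[.0045,.0045,0]-HINGE)@Rr
    near=(np.hypot(Q[...,0],Q[...,1])<.038)&(c["range_z"]>0)
    b=near&(h[...,0]>98)&(h[...,0]<125)&(h[...,1]>110)&(abs(Q[...,2]-.1)<.012)
    X=Q[b];print(f,len(X),np.median(X[:,2])*1e3)
E
```

```text
top15 197 101.64479645321688
scene15 295 101.18268308261008
```

View pics/b15.png

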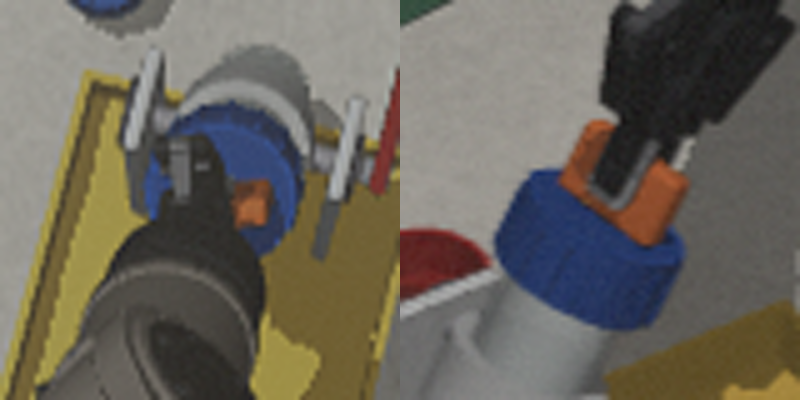

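```bash
python3 -m creep '[[[0,0,0.1,0,0,0.0006,0],[0,0,0.1,0,0,0.0006,0],[0,0,0.1,0,0,0.0006,0],[0,0,0.1,0,0,0.0004,0]]]' 80
python3 chk.py|tail -1
```

```text
t: 33.73
eef_pos: [0.445, 0.0264, 0.3378]
tool_rot: [0.015, 0.958, -0.112, 0.262]
contact_force: [-1.7, -1.4, 3.5]
gripper_width: 0.171
theta 87.0 u,v(mm) [-0.7  2.2] h(mm over home@60) 4.6 ztilt [ 0.008  0.004 -1.   ] F rim [ 0.5 -1.7  3.8] M [-0.4   0.47  0.14]
```

```bash
python3 -m creep '[[[0,0,0.1,0,-0.0003,0.0002,0],[0,0,0.1,0,0,0.0002,0],[0,0,0.1,0,0,0.0002,0]]]'
python3 chk.py|tail -1
python3 -m creep '[[[0,0,0.08,0,0,0.0002,0],[0,0,0.08,0,0,0.0001,0]]]'
python3 chk.py|tail -1
```

```text
t: 33.98
eef_pos: [0.4453, 0.0256, 0.3382]
tool_rot: [-0.024, 0.93, -0.256, 0.262]
contact_force: [-2.0, -0.3, 1.2]
gripper_width: 0.166
theta 69.6 u,v(mm) [-0.2  1.4] h(mm over home@60) 4.7 ztilt [ 0.008  0.002 -1.   ] F rim [-1.  -0.6  2. ] M [-0.32  0.89  0.03]
t: 34.15
eef_pos: [0.4453, 0.0252, 0.3384]
tool_rot: [-0.045, 0.907, -0.33, 0.259]
contact_force: [-0.2, -0.5, -0.4]
gripper_width: 0.168
theta 60.4 u,v(mm) [0.1 1. ] h(mm over home@60) 4.8 ztilt [ 0.009  0.001 -1.   ] F rim [-0.2 -0.5 -0.3] M [-0.14  0.53  0.02]
```

```bash
python3 -m creep '[[[0,0,0.06,0,0,0.0003,0],[0,0,0.06,0,0,0.0003,0]]]'
python3 chk.py|tail -1
python3 -m creep '[[[0,0,0.06,0,0,0.0002,0]]]'
python3 chk.py|tail -1
```

```text
t: 34.32
eef_pos: [0.4455, 0.0248, 0.3383]
tool_rot: [-0.06, 0.885, -0.383, 0.257]
contact_force: [-3.5, -0.4, 1.4]
gripper_width: 0.168
theta 53.6 u,v(mm) [0.2 0.7] h(mm over home@60) 4.7 ztilt [ 0.009  0.001 -1.   ] F rim [-2.2 -1.   2.9] M [-0.08  1.19  0.16]
t: 34.4
eef_pos: [0.4453, 0.0249, 0.3382]
tool_rot: [-0.067, 0.874, -0.409, 0.255]
contact_force: [-2.4, 0.8, 0.6]
gripper_width: 0.166
theta 50.2 u,v(mm) [-0.   0.7] h(mm over home@60) 4.6 ztilt [ 0.009  0.001 -1.   ] F rim [-1.9  0.4  1.8] M [0.17 1.19 0.16]
```

```bash
python3 -m creep '[[[0,0,0.03,0,0,0,0],[0,0,0,0,0,-0.001,0],[0,0,0,0,0,-0.001,0],[0,0,0,0,0,-0.001,0]]]'
python3 chk.py|tail -1
```

```text
t: 34.73
eef_pos: [0.4442, 0.0251, 0.3388]
tool_rot: [-0.07, 0.87, -0.416, 0.254]
contact_force: [21.5, 0.3, -22.1]
gripper_width: 0.168
theta 49.2 u,v(mm) [-0.7  0.7] h(mm over home@60) 5.7 ztilt [ 0.009  0.002 -1.   ] F rim [  7.2   4.2 -29.6] M [ 0.7  -1.01 -0.33]
```

```bash
python3 -m creep '[[[0,0,0,0,0,0.001,0],[0,0,0,0,0,0.001,0],[0,0,0.02,0,0,0.0005,0],[0,0,0,0,0,0,0]]]'
python3 chk.py|tail -1
```

```text
t: 35.07
eef_pos: [0.4451, 0.0251, 0.338]
tool_rot: [-0.07, 0.869, -0.419, 0.254]
contact_force: [-0.1, 0.9, -1.1]
gripper_width: 0.165
theta 48.9 u,v(mm) [-0.3  0.9] h(mm over home@60) 4.7 ztilt [ 0.009  0.001 -1.   ] F rim [-0.7  0.8 -0.8] M [-0.02  0.79 -0.12]
```

```bash
python3 -m creep '[[[0,0,0.03,0,0,0.001,0],[0,0,0.03,0,0,0.0005,0],[0,0,0.0,0,0,0.0005,0]]]'
python3 chk.py|tail -1
```

```text
t: 35.32
eef_pos: [0.4453, 0.0251, 0.3379]
tool_rot: [-0.077, 0.858, -0.441, 0.252]
contact_force: [-5.7, 1.3, 4.9]
gripper_width: 0.167
theta 46.0 u,v(mm) [-0.2  0.9] h(mm over home@60) 4.4 ztilt [ 0.01   0.001 -1.   ] F rim [-2.6  0.2  7.2] M [-0.15  1.31 -0.16]
```

```bash
python3 -m creep '[[[0,0,0,0,0,0,0.04],[0,0,0,0,0,0,0.05],[0,0,0,0,0,0,0.05],[0,0,0,0,0,0,0.05],[0,0,0,0,0,-0.012,0.05],[0,0,0,0,0,-0.02,0.05],[0,0,0,0,0,-0.02,0.05],[0,0,0,0,0,-0.02,0.05],[0,0,0,0,0,0,0.05]]]' 30
python3 chk.py
python3 - <<'E'
from plan import *
I=[]
for n in("top","scene"):
    c=load(n,1);np.savez(n+"16.npz",**c);a=(280,360,210,290) if n=="top" else (260,380,140,260)
    I.append(cv2.resize(c["color"][a[2]:a[3],a[0]:a[1],::-1],(400,400),interpolation=cv2.INTER_CUBIC))
cv2.imwrite("pics/b16.png",np.hstack(I))
Rr=rimR()
for f in("top0","top14","top16","scene0","scene14","scene16"):
    c=dict(np.load(f+".npz"));P=cloud(c);h=cv2.cvtColor(c["color"],cv2.COLOR_RGB2HSV)
    Q=(P-HINGE)@Rr
    if "scene" in f: Q=(P-[.0045,.0045,0]-HINGE)@Rr
    near=(np.hypot(Q[...,0],Q[...,1])<.036)&(c["range_z"]>0)
    b=near&(h[...,0]>98)&(h[...,0]<125)&(h[...,1]>110)&(abs(Q[...,2]-.1)<.012)
    o=near&(h[...,0]<15)&(h[...,1]>130)&(Q[...,2]>.11)
    T=Q[o];T=T[T[:,2]>np.percentile(T[:,2],90)-.005]
    X=Q[b];print(f,len(X),"captop",(np.median(X[:,2])*1e3).round(2),"bartop",(np.median(T[:,2])*1e3).round(2),"ang",cv2.minAreaRect((T[:,:2]*1000).astype(np.float32))[1:])
E
```

```text
t: 36.07
eef_pos: [0.4083, 0.032, 0.4026]
tool_rot: [-0.075, 0.861, -0.436, 0.253]
contact_force: [0.6, 0.3, -0.5]
gripper_width: 0.586
t 36.07 q [-0.563, -0.307, 0.114, 2.269, 0.485, 0.791, -1.661] pos [0.4083, 0.032, 0.4026] x [0.493, -0.788, 0.37] z [0.5, -0.092, -0.861] F [0.6, 0.3, -0.5] M [0.13, 0.46, -0.02] g 0.586
theta 46.7 u,v(mm) [-0.5  1. ] h(mm over home@60) 79.3 ztilt [ 0.01 -0.   -1.  ] F rim [ 0.2  0.4 -0.7] M [ 0.03  0.48 -0.04]
top0 335 captop 100.59 bartop 137.03 ang ((54.232059478759766, 14.492935180664062), 0.06605013459920883)
top14 316 captop 99.97 bartop 136.65 ang ((13.861631393432617, 51.28933334350586), 63.72702407836914)
top16 300 captop 100.5 bartop 136.07 ang ((35.938987731933594, 13.96949577331543), 47.05901336669922)
scene0 215 captop 100.71 bartop 135.43 ang ((15.569731712341309, 51.87679672241211), 82.81977844238281)
scene14 196 captop 100.16 bartop 134.62 ang ((16.385711669921875, 51.34356689453125), 62.768943786621094)
scene16 259 captop 100.69 bartop 136.46 ang ((54.44097137451172, 13.197954177856445), 46.71189880371094)
```

View pics/b16.png

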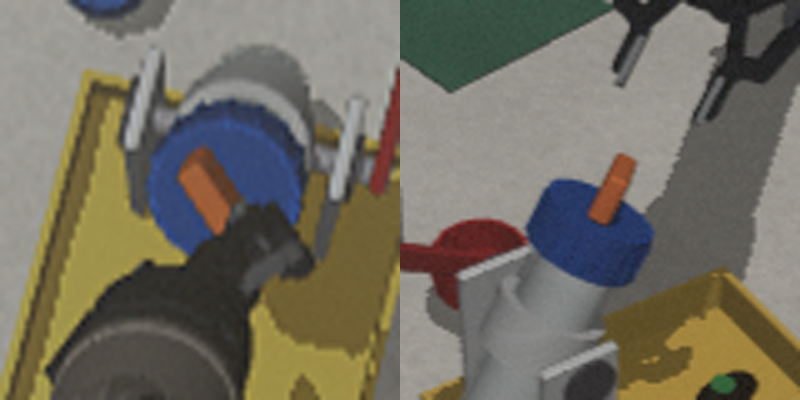

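```bash
python3 - <<'E'
from plan import *
I=[]
for n,(x0,x1,y0,y1) in(("scene",(230,345,170,320)),("top",(290,400,190,280))):
    a=np.load(n+"0.npz")["color"].astype(int);b=np.load(n+"16.npz")["color"].astype(int)
    d=np.clip(abs(a-b).sum(2)*2,0,255)[y0:y1,x0:x1].astype(np.uint8);I.append(cv2.resize(d,(390,450)))
cv2.imwrite("pics/diff2.png",np.hstack(I))
# bottom of canister shift by phase correlation on patch (lower tube + lever)
for n,p in(("scene",(275,320,262,290)),("scene",(240,278,195,222)),("top",(355,395,200,250))):
    a=cv2.cvtColor(np.load(n+"0.npz")["color"],cv2.COLOR_RGB2GRAY).astype(np.float32);b=cv2.cvtColor(np.load(n+"16.npz")["color"],cv2.COLOR_RGB2GRAY).astype(np.float32)
    s=np.s_[p[2]:p[3],p[0]:p[1]];w=cv2.createHanningWindow((p[1]-p[0],p[3]-p[2]),cv2.CV_32F);print(n,p,cv2.phaseCorrelate(a[s],b[s],w))
E
```

```text
scene (275, 320, 262, 290) ((0.47935869647948337, 0.21011225360480168), 0.7490040108009621)
scene (240, 278, 195, 222) ((-0.10181539980117549, 0.6183534521750946), 0.9908253091352958)
top (355, 395, 200, 250) ((-0.024434113807323854, 0.010101330456866009), 0.984007955789566)
```

View pics/diff2.png

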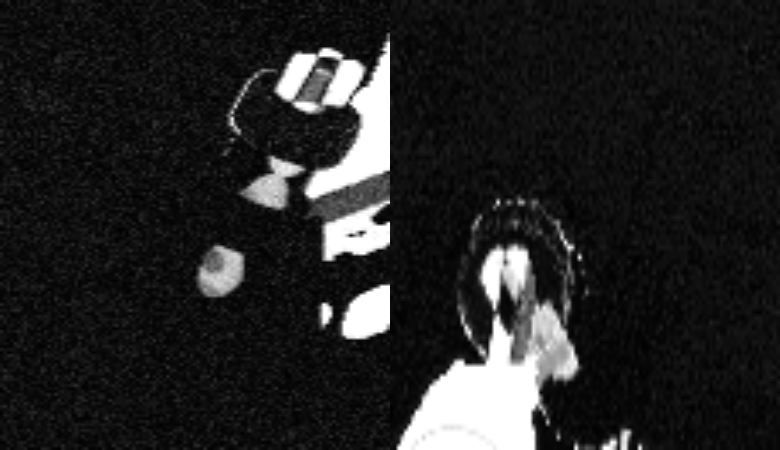

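```bash
python3 -m creep '[[[0,0,0,0,0,-0.02,0.06],[0,0,0,0,0,0,0.06],[0,0,0,0,0,0,0.06]]]'
python3 - <<'E'
from plan import *
for n in("top","scene"):
    c=load(n,1);cv2.imwrite(f"pics/{n}17.png",c["color"][:,:,::-1])
state()
E
```

```text
t: 36.42
eef_pos: [0.3983, 0.0325, 0.4143]
tool_rot: [-0.071, 0.862, -0.436, 0.25]
contact_force: [0.3, 0.6, -0.2]
gripper_width: 0.708
t 36.52 q [-0.52, -0.329, 0.066, 2.256, 0.451, 0.83, -1.633] pos [0.3984, 0.0326, 0.4143] x [0.495, -0.787, 0.369] z [0.493, -0.096, -0.865] F [-0.7, 0.0, 0.6] M [0.1, 0.43, -0.04] g 0.702
```

View pics/scene17.png

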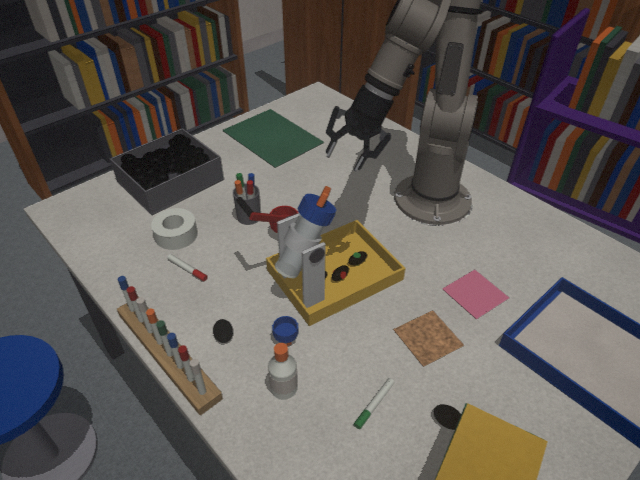

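View pics/top17.png

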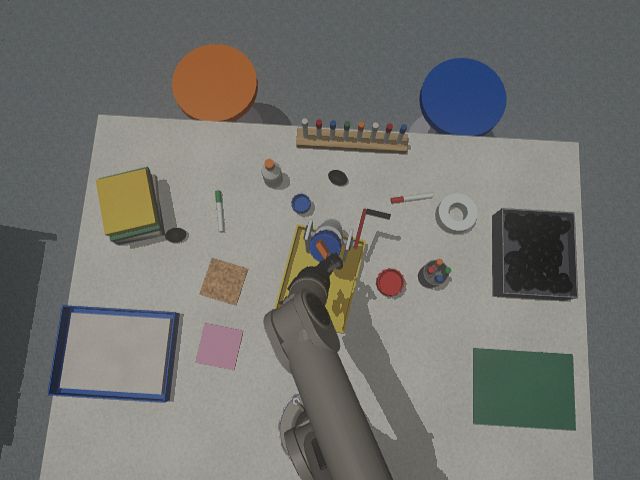

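Both pictures show the cap (scene 317,210) home on the canister. The stones (scene 341,272 and 358,258, with the third behind the upright at 322,277) are in the tray, the bystanders are where they were, and the gripper is clear.

```bash
python3 -c "
from station import hand_in;print(hand_in())"
```

```text
the job is handed in; nothing more can be done
None
```

I did the whole job in the order asked and handed it in at about 36.5 s. I unscrewed the blue cap and stood it bar up on the cork mat. I then tipped the canister with its lever so that all three stones fell into the yellow tray, swung it back to its stop, and screwed the cap home.

**One thing went wrong:** on the first closing I turned the cap clockwise past its seat. The torque rose to about 0.85 N m about 25° past home, then dropped away. I regrasped and went on to the next of the three thread starts. The cap now sits about 134° clockwise of its first position, about 14° past that start's nominal home. I felt no hard rotational stop, only light torque, so I judged it home by its height and by how it held.

**Last checks:**
- **Cap:** its top is at the same height as at the start, within 0.1 mm in both cameras. It held against a 30 N pull along its axis, moving about 1 mm, which is the thread's play.
- **Canister and lever:** the pictures match the starting ones, so the canister is back on its stop. One patch match on the lower tube gave a 0.5-pixel shift, and one on the lever 0.6; I took these as noise or the missing stones.
- **Stones:** red and green are plain to see in the tray. The yellow one was seen in the tray earlier, but is half hidden by an upright in the last picture.
- **Bystanders:** they look unmoved by eye. I did not measure them.
- **Forces:** the highest reading at the end of a move was about 43 N at the wrist, with the lever at its stop. The gripper was clear of everything at hand-in.

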